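Fetch the walled-in turning blank and tidy the rack

TASK

The round wooden turning blank in the rack is walled in by a tape measure, a tall white-capped bottle and a turned wooden knob. Stand all three on the green board, keeping them upright; with all three standing there, move the blank into the middle of the blue-based cradle so that it lies down in both V saddles; then put each of the three back upright on the very spot of the rack where it stood at the start.

Things in the scene. Friction and masses are not known exactly. Their poses are not given: they have to be found in the camera images.
- tape: yellow tape measure with a black disc on each side, standing on edge on one of the rack's three round marks; 39 mm thick along its own x (flat sides), 77 mm long along its own y (from -34 to +38 mm), 62 mm tall; at the start its length points along the rack's x; origin on its underside, z up
- spray: tall clear cleaner bottle with a dark printed wrap and a white cap, standing upright on one of the three marks, 195 mm tall; round body 61 mm in diameter, shoulder from 142 mm up; the round white cap, 41 mm in diameter, from 165 to 195 mm, is the place to grip it; origin at the centre of its underside, z up
- knob: pale turned wooden knob standing on one of the three marks, 56 mm tall; round, widest (50 mm) from 4 to 11 mm above its foot, narrowing to 25 mm at the top, so grip it low, with the fingertips just above the board; origin at the centre of its underside, z up
- blank: pale round wooden turning blank, 47 mm in diameter, 200 mm long, lying in the rack's two V saddles; origin on its outer surface (at the underside at the start), y along its length
- blank_axis (a point): the middle of the blank on its centre line (23.5 mm from the body's origin); y along its length; 50 mm above the bench when it lies in the rack
- rack: fixed plywood rack, board 230 (x) x 230 (y) x 12 mm, origin at the centre of its underside. V saddles at y = +65 and -65 mm, 24 mm thick along y, 72 mm wide, tops 45 mm above the bench, hold the blank along y over the middle; open between them. Yellow-ringed marks 74 mm across at (x, y) about (-73, 62), (-73, -62), (73, 0) mm carry the three things in any order, 7 to 28 mm clear of the blank
- cradle: receiving cradle, fixed, empty: blue board 100 (x) x 190 (y) x 12 mm, origin at the centre of its underside on the bench, with two dark V saddles like those of the rack at y = +65 and -65 mm; it takes the blank along its y, either way round
- cradle_axis (a point): point 50 mm above the cradle's origin, where the middle of the blank's centre line comes to lie; y along the cradle
- mat: green board with a white border line, lying fixed on the bench, empty, 120 (x) x 250 (y) x 12 mm; origin at the centre of its underside

How it is judged:
On the way, in this order (a step that is already met when the one before it is completed fails the run):
1. the tape measure, the bottle and the knob stand upright and released on the green board (centre within its edges), the blank still in the rack (x of tape in the frame of mat between -0.06 and 0.06 m and y of tape in the frame of mat between -0.125 and 0.125 m and z of each of tape, spray, knob in the frame of mat below 0.017 m and angle between each of tape, spray, knob's own z axis and vertical below 0.15 rad and x of spray in the frame of mat between -0.06 and 0.06 m and y of spray in the frame of mat between -0.125 and 0.125 m and x of knob in the frame of mat between -0.06 and 0.06 m and y of knob in the frame of mat between -0.125 and 0.125 m and contact force between the fingers and tape below 0.1 N and contact force between the fingers and spray below 0.1 N and contact force between the fingers and knob below 0.1 N and distance of blank_axis from where it was at the start of the episode below 0.03 m), for 0.2 s.
2. the blank lies released in the middle of the blue-based cradle while the other three still stand on the green board (horizontal distance between blank_axis and cradle_axis below 0.015 m and z of blank_axis in the frame of cradle_axis between -0.005 and 0.005 m and angle between the y axis of blank_axis and the y axis of cradle_axis, either way round below 0.1 rad and contact force between the fingers and blank below 0.1 N and linear speed of blank below 0.03 m/s and x of tape in the frame of mat between -0.06 and 0.06 m and y of tape in the frame of mat between -0.125 and 0.125 m and z of each of tape, spray, knob in the frame of mat below 0.017 m and angle between each of tape, spray, knob's own z axis and vertical below 0.15 rad and x of spray in the frame of mat between -0.06 and 0.06 m and y of spray in the frame of mat between -0.125 and 0.125 m and x of knob in the frame of mat between -0.06 and 0.06 m and y of knob in the frame of mat between -0.125 and 0.125 m), for 0.2 s.
At the end, for the whole second after the job is handed in: Blank at rest in the blue-based cradle's saddles: middle within 15 mm, height within 5 mm, length within 0.1 rad. Tape measure, bottle and knob upright (0.1 rad), at rest, each within 15 mm of its own starting place (horizontal distance between blank_axis and cradle_axis below 0.015 m and z of blank_axis in the frame of cradle_axis between -0.005 and 0.005 m and angle between the y axis of blank_axis and the y axis of cradle_axis, either way round below 0.1 rad and contact force between the fingers and blank below 0.1 N and linear speed of blank below 0.03 m/s and distance of each of tape, spray, knob from where it was at the start of the episode below 0.015 m and angle between each of tape, spray, knob's own z axis and vertical below 0.1 rad and linear speed of each of tape, spray, knob below 0.02 m/s); the robot touches nothing.
It fails at once if the tape measure, the bottle or the knob is tipped by more than 0.6 rad (angle between any of tape, spray, knob's own z axis and vertical above 0.6 rad).
It also fails if it takes over 131 s, if anything falls off the work surface, if the arm or the gripper's body presses on something with over 40 N, if the wrist force passes 120 N, or if a joint passes its speed limit or range.

ROBOT

A 6-joint arm with a two-finger parallel gripper is mounted at the origin on a cart in front of the work surface, level with it; the furniture and walls round the work are solid. World frame = base frame: x ahead of the robot, y to its left, z up, the work surface at z = 0. Lengths are in m, angles in rad, forces in N, time in s.
With the tool pointing down it reaches from about 0.35 to 0.975 m from the base axis. Payload 4.9 kg.
Tool frame: the origin (TCP) lies at the very end of the fingers, on their centre line; the grasp point (between the pads) lies 19 mm behind it; z points along the fingers, y is the line along which they close (so a half turn about z gives the same grasp; the last joint's range is limited). The gripper opens to 85 mm and grips with 20 to 120 N. Pads are 22 mm wide; open, the fingers measure 114 mm over their backs; the gripper's body (76 mm by 85 mm) begins 54 mm behind the grasp point. The pads swing forward as they close: fully open they stand 13 mm farther back than shut.
Start: joints at [-1.234, 0.053, 1.613, -0, 1.476, -0.119], TCP at [0.275, -0.561, 0.231] pointing down, gripper open.
Joint ranges: [-3.01, 3.01], [-1.01, 2.22], [0.06, 2.58], [-1.02, 4.17], [0.09, 2.62], [-3.14, 3.14]. Speed limits (rad/s): [2.57, 2.57, 3.14, 3.14, 3.14, 3.14].

INTERFACE

Orientations are given as a rotation vector (axis times angle).
In Python, from station import get_obs, optics, ctrl gives the robot as it stands.
- The arm moves only by the shell command python3 -m pendant 'ROWS' [FORCE]. ROWS is JSON, a list of rows, each a list of 3 entries, a list of its own where there are three numbers: the shift along the tool's x, y, z in mm, then the turn, a rotation vector about the tool's x, y, z in rad, then the opening, from 0 (shut) to 1 (fully open). A call has 1 to 12 rows; each row shifts and turns the commanded pose from where the row before left it, along the tool's axes as they then stand; what a row does not reach is not made up. A row lasts 1/12 s, in which the tool goes at most 41.7 mm and 7.16 degrees, less where a joint would pass 70% of its speed; a pose out of reach is approached as far as the arm can. A call is refused whole if a number of a shift passes 41.7 or a number of a turn 0.125, either way. A call with a gripper value outside its range is refused whole. The fingers move at their own pace and stop on an object; FORCE is the grip in N (left out, the last holds). Time passes only in rows, so rows that do not move let the fingers close. It gives the time, the measured TCP pose, the force, the opening and the grip force at its end, in the units of the state.
- get_obs(): the state, without advancing time (a new reading comes with each control period).
- optics.get_image(name): name is "scene" or "top"; returns the picture (420x560x3 uint8, red, green, blue); there is no depth.
- optics.camera_model(name): a dict with "fx", "fy", "cx", "cy" (pixels), "cam_to_world" (4x4, takes a point from camera to world coordinates). Camera axes: x right, y up, looking along -z (the intrinsics and any distortion apply to the point x, -y, -z); pixel columns grow to the right and rows downward; lengths in m; the calibration is good to about 2 mm. A picture is of the moment at which its call begins. camera_model takes no time and is no camera call.
- ctrl.finish_job(): hands the job in; it is judged then, once.
The state is a dict: "t": time; "q": joint angles; "dq": joint speeds; "effort": joint torques, N m; "tool_pos": TCP position; "tool_rot": TCP orientation; "contact_force": force on the tool from outside, world axes, zero at the start; "wrist_torque": the same for the moment, N m; "opening": finger opening in m; "grip_force": force on a finger pad.
Only numpy, scipy, OpenCV 4.12 (cv2) and the standard library are available. Lean on these libraries where they do the work, as an engineer would, in place of code of your own. Each camera call takes 0.05 s, during which the arm holds its last target. There are 200 camera calls.

## Working session

There is one attempt and no reset: what is moved stays moved. The work goes in short steps, Python scripts to look and compute and a shell command to move; the robot and the scene stay as the last step left them, time stands still between calls to the robot, and variables do not carry over. Pictures are saved under pics/ and viewed, at most 17 in all, crops included, and the job is handed in when it is done.

```bash
ls; mkdir -p pics; python3 - <<'E'
from station import get_obs, optics, ctrl
import cv2
for n in("scene","top"):
    cv2.imwrite(f"pics/{n}0.png",optics.get_image(n)[:,:,::-1]); m=optics.camera_model(n); print(n,m)
print(get_obs())
E
```

```text
pics
scene {'fx': 489.4064356573657, 'fy': 489.4064356573657, 'cx': 283.4533150116039, 'cy': 218.58245418667875, 'cam_to_world': array([[ 0.00579305, -0.79322029,  0.60890723,  1.19132994],
       [ 0.99986374,  0.01400734,  0.00873473,  0.03097951],
       [-0.01545774,  0.60877366,  0.79319335,  0.91176351],
       [ 0.        ,  0.        ,  0.        ,  1.        ]])}
top {'fx': 482.5684411860903, 'fy': 482.5684411860903, 'cx': 280.2667776502576, 'cy': 200.77873370795652, 'cam_to_world': array([[ 1.08297560e-02,  9.98276318e-01, -5.76811025e-02,
         4.85121551e-01],
       [-9.99941030e-01,  1.07650942e-02, -1.43164373e-03,
         3.23850219e-02],
       [-8.08233533e-04,  5.76932054e-02,  9.98334033e-01,
         1.02024761e+00],
       [ 0.00000000e+00,  0.00000000e+00,  0.00000000e+00,
         1.00000000e+00]])}
{'t': 0.1, 'q': array([-1.23401730e+00,  5.32907616e-02,  1.61417814e+00, -2.73883824e-06,
        1.47602554e+00, -1.18990378e-01]), 'dq': array([-0.00076488, -0.0027722 , -0.00166772, -0.00155454,  0.00013837,
        0.00033952]), 'effort': array([-3.65291389e-04, -3.94910073e+01, -3.71360350e+01, -7.39865914e-05,
        3.97666823e-03, -2.67874320e-06]), 'tool_pos': array([ 0.27490794, -0.56064801,  0.23017321]), 'tool_rot': array([-3.05852989e+00, -7.09313868e-01,  3.28718697e-04]), 'contact_force': array([-0.99332256, -0.22245697,  0.06515779]), 'wrist_torque': array([-0.01121143,  0.04526365, -0.01082265]), 'grip_force': 0.0, 'opening': 0.08561234108249055}
```

View pics/scene0.png

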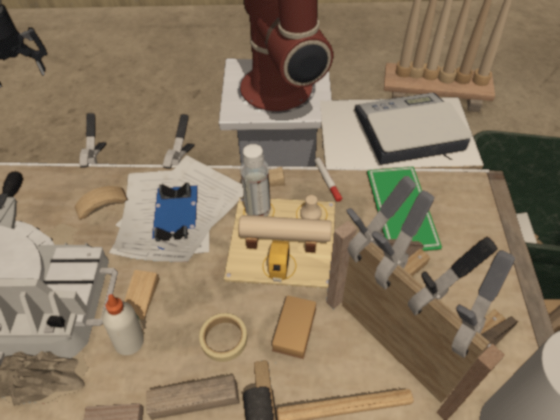

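View pics/top0.png

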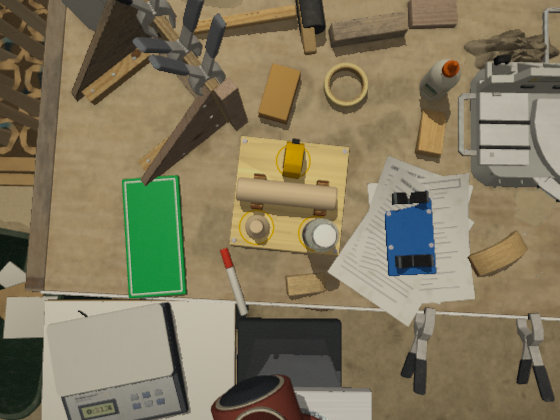

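The scene view shows the blank at about (285,230), tape (278,260), knob (311,210), bottle (256,180), blue cradle (176,212) and mat (403,208). In the top view the mat is at (154,237), cradle (411,237), tape (293,158), knob (257,228), bottle (320,234) and blank (287,194). Tall chisels stand next to the mat.

```bash
cat >h.py <<'E'
import numpy as np, cv2
from station import get_obs, optics, ctrl
CM={n:optics.camera_model(n) for n in("scene","top")}
def ray(n,uv):
    m=CM[n];T=m["cam_to_world"];d=np.array([(uv[0]-m["cx"])/m["fx"],-(uv[1]-m["cy"])/m["fy"],-1.])
    return T[:3,3],T[:3,:3]@d
def plane(n,uv,z):
    o,d=ray(n,uv);return o+d*(z-o[2])/d[2]
def tri(a,b):
    (o1,d1),(o2,d2)=ray("scene",a),ray("top",b)
    s=np.linalg.lstsq(np.c_[d1,-d2],o2-o1,rcond=None)[0];p,q=o1+s[0]*d1,o2+s[1]*d2
    return (p+q)/2,np.linalg.norm(p-q)
def proj(n,p):
    m=CM[n];T=m["cam_to_world"];c=T[:3,:3].T@(np.array(p)-T[:3,3]);return np.array([m["cx"]-m["fx"]*c[0]/c[2],m["cy"]+m["fy"]*c[1]/c[2]])
E
python3 - <<'E'
from h import *
I={n:cv2.imread(f"pics/{n}0.png") for n in CM}
def big(n,lo,hi,roi):
    x0,y0,x1,y1=roi;h=cv2.cvtColor(I[n],cv2.COLOR_BGR2HSV)[y0:y1,x0:x1];m=cv2.inRange(h,lo,hi)
    m=cv2.morphologyEx(m,cv2.MORPH_CLOSE,np.ones((3,3)))
    c=max(cv2.findContours(m,0,2)[0],key=cv2.contourArea);return c+np.array([x0,y0]),cv2.contourArea(c)
for nm,lo,hi,rs,rt in(("mat",(50,100,50),(85,255,255),(360,160,450,255),(115,170,195,305)),("blue",(100,120,40),(125,255,255),(145,175,210,245),(375,180,445,285)),("tape",(20,180,120),(30,255,255),(260,235,300,280),(275,135,315,180))):
    for n,r in(("scene",rs),("top",rt)):
        c,a=big(n,lo,hi,r);R=cv2.minAreaRect(c);b=cv2.boxPoints(R)
        print(nm,n,a,np.round(R[0],1),np.round(R[1],1),"z12 box",[np.round(plane(n,p,.012)[:2],3).tolist() for p in b],np.round(plane(n,R[0],.012)[:2],4))
cv2.imwrite("pics/s_crop.png",cv2.resize(I["scene"][140:290,220:350],None,fx=5,fy=4*1.0,interpolation=cv2.INTER_CUBIC)[:600])
cv2.imwrite("pics/t_crop.png",cv2.resize(I["top"][130:260,225:355],None,fx=4.5,fy=4.5,interpolation=cv2.INTER_CUBIC))
E
```

```text
mat scene 551.5 [394.9 183.2] [31.  37.1] z12 box [[0.363, 0.244], [0.33, 0.338], [0.429, 0.342], [0.459, 0.253]] [0.3964 0.2939]
mat top 6587.5 [153.5 236.2] [120.1  57.7] z12 box [[0.588, 0.368], [0.596, 0.247], [0.347, 0.227], [0.339, 0.346]] [0.4666 0.2972]
blue scene 1098.5 [175. 209.] [44. 40.] z12 box [[0.397, -0.293], [0.399, -0.195], [0.533, -0.181], [0.531, -0.273]] [ 0.4675 -0.2351]
blue top 2983.0 [409.2 238.1] [73.  47.2] z12 box [[0.54, -0.181], [0.548, -0.28], [0.397, -0.289], [0.389, -0.192]] [ 0.4684 -0.2355]Traceback (most recent call last):
  File "<stdin>", line 9, in <module>
  File "<stdin>", line 6, in big
ValueError: max() iterable argument is empty
```

View crops.

```bash
python3 - <<'E'
from h import *
I={n:cv2.imread(f"pics/{n}0.png") for n in CM}
cv2.imwrite("pics/s_crop.png",cv2.resize(I["scene"][140:290,220:350],None,fx=4,fy=4,interpolation=cv2.INTER_CUBIC))
a=cv2.resize(I["top"][130:260,225:355],None,fx=4,fy=4,interpolation=cv2.INTER_CUBIC)
b=cv2.resize(I["top"][180:290,375:445],None,fx=4,fy=4,interpolation=cv2.INTER_CUBIC)
b=cv2.copyMakeBorder(b,0,a.shape[0]-b.shape[0],0,0,cv2.BORDER_CONSTANT)
cv2.imwrite("pics/t_crop.png",np.hstack([a,b]))
E
```

```text
(no output)
```

View pics/s_crop.png

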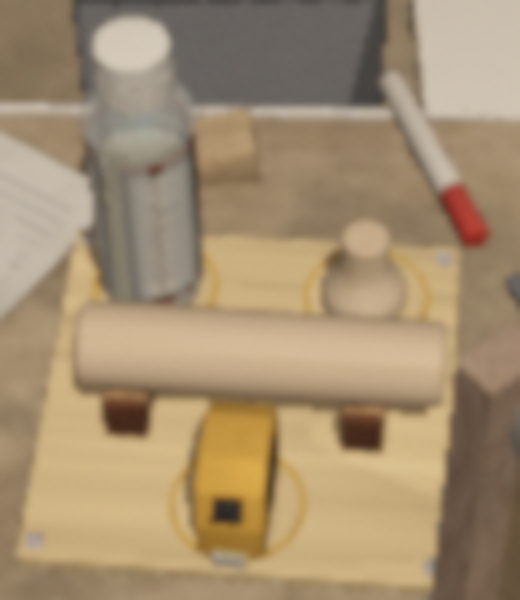

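View pics/t_crop.png

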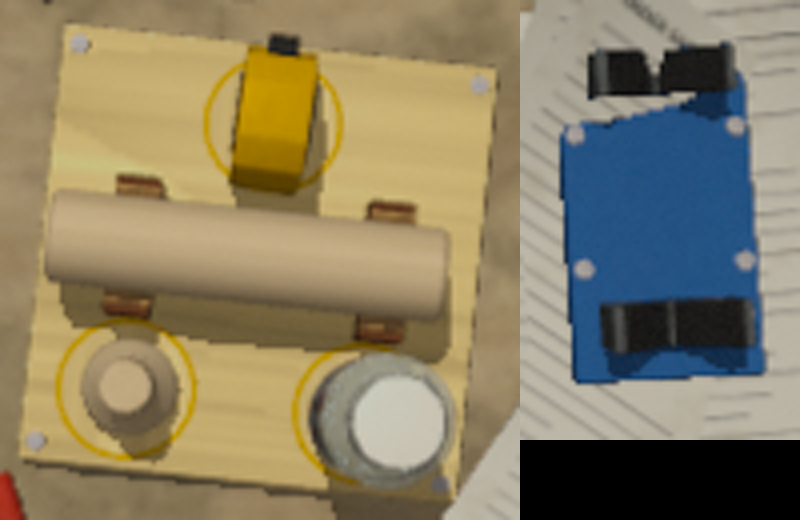

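```bash
python3 - <<'E'
from h import *
t=lambda u,v:(225+u/4-.4,130+v/4-.4); s=lambda u,v:(220+u/4-.4,140+v/4-.4); c=lambda u,v:(375+(u-520)/4-.4,180+v/4-.4)
R=np.array([plane("top",t(*p),.012)[:2] for p in((64,25),(497,67),(457,497),(22,458))]);print("rack top",R.round(3).tolist(),R.mean(0).round(4))
x=R[0]+R[1]-R[2]-R[3];y=R[0]+R[3]-R[1]-R[2];print("yaw x",np.arctan2(x[1],x[0]),"y",np.arctan2(-y[0],y[1]),np.linalg.norm(x)/2,np.linalg.norm(y)/2)
Rs=np.array([plane("scene",s(*p),.012)[:2] for p in((75,238),(460,250),(433,585),(18,560))]);print("rack scene",Rs.round(3).tolist(),Rs.mean(0).round(4))
for n,a,b in(("knob",(367,239),(125,387)),("cap",(132,44),(400,423))):
    p,e=tri(s(*a),t(*b));print(n,p.round(4),round(e,4))
# corner of tape top
for n,a,b in(("tapeNL",(278,405),(233,186)),):pass
C=[c(575,135),c(735,125),c(745,260),c(583,268)];P=np.array([plane("top",p,.012)[:2] for p in C]);print("screws",P.round(4).tolist(),P.mean(0).round(4))
d=P[0]+P[1]-P[2]-P[3];print("cradle yaw",np.arctan2(d[1],d[0]))
P=np.array([plane("top",c(*p),.03)[:2] for p in((655,75),(672,325))]);print("V",P.round(4).tolist(),P.mean(0).round(4))
d=P[0]-P[1];print(np.arctan2(d[1],d[0]),np.linalg.norm(d))
P=np.array([plane("top",t(*p),.05)[:2] for p in((48,235),(447,275))]);d=P[0]-P[1];print("blank",P.round(4).tolist(),P.mean(0).round(4),np.arctan2(-d[0],d[1]),np.linalg.norm(d))
P=np.array([plane("scene",s(*p),.05)[:2] for p in((77,348),(443,362))]);d=P[1]-P[0];print("blank sc",P.mean(0).round(4),np.arctan2(-d[0],d[1]),np.linalg.norm(d))
P=np.array([plane("top",t(*p),.074)[:2] for p in((250,47),(318,53),(300,192),(233,186))]);print("tape",P.round(4).tolist(),P.mean(0).round(4))
for nm,pp in(("knobring",[(57,385),(195,390),(128,320),(126,458)]),("taper",[(204,120),(343,125)]),("bottle ringL",[(293,410)])):
    P=np.array([plane("top",t(*p),.012)[:2] for p in pp]);print(nm,P.round(4).tolist(),P.mean(0).round(4))
P=np.array([plane("scene",s(*p),.012)[:2] for p in((169,500),(305,500),(235,450))]);print("tape ring sc",P.round(4).tolist())
E
```

```text
rack top [[0.68, 0.119], [0.66, -0.109], [0.434, -0.089], [0.452, 0.137]] [0.5564 0.0144]
yaw x -0.08475634773678037 y -0.08255833005857499 0.2274956627916313 0.22819659670426956
rack scene [[0.44, -0.087], [0.453, 0.143], [0.68, 0.113], [0.661, -0.106]] [0.5586 0.0159]
knob [0.4892 0.083  0.0664] 0.0032
cap [ 0.4747 -0.0401  0.207 ] 0.003
screws [[0.5195, -0.1923], [0.5256, -0.2758], [0.4554, -0.2806], [0.4503, -0.1963]] [ 0.4877 -0.2362]
cradle yaw 0.06258477350078757
V [[0.5502, -0.2294], [0.4225, -0.2375]] [ 0.4863 -0.2335]
0.06332434952876077 0.12794708901258536
blank [[0.5653, 0.1221], [0.5473, -0.0791]] [0.5563 0.0215] -0.08940797103246437 0.20206523207206206
blank sc [0.5567 0.0234] -0.06459782042374838 0.2004019815894659
tape [[0.6577, 0.0215], [0.6551, -0.0121], [0.5859, -0.0038], [0.5885, 0.0292]] [0.6218 0.0087]
knobring [[0.49, 0.1197], [0.4882, 0.0477], [0.5244, 0.0831], [0.4525, 0.0832]] [0.4888 0.0834]
taper [[0.63, 0.0446], [0.6282, -0.0285]] [0.6291 0.008 ]
bottle ringL [[0.4784, -0.0035]] [ 0.4784 -0.0035]
tape ring sc [[0.6253, -0.0264], [0.6264, 0.0471], [0.5935, 0.0093]]
```

The crops give the knob top, cap top, ring marks, rack corners and cradle screws used above. I'll look at the chisel stand by the mat before planning paths.

```bash
python3 - <<'E'
from h import *
I={n:cv2.imread(f"pics/{n}0.png") for n in CM}
a=cv2.resize(I["scene"][160:400,320:510],None,fx=2,fy=2,interpolation=cv2.INTER_CUBIC)
b=cv2.resize(I["top"][0:240,60:260],None,fx=2,fy=2,interpolation=cv2.INTER_CUBIC)
cv2.imwrite("pics/ch.png",np.hstack([a,b]))
E
```

```text
(no output)
```

View pics/ch.png

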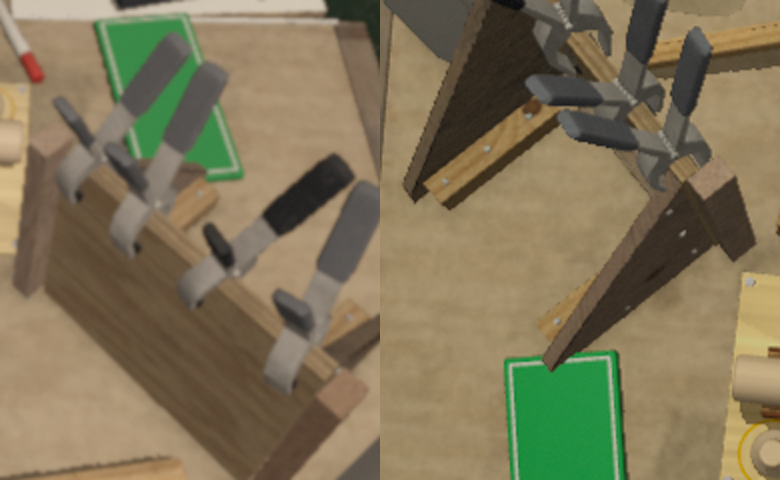

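```bash
python3 - <<'E'
from h import *
print(tri((347,230),(226,90)), plane("top",(143,183),0), plane("top",(60+170,90+30),0))
# clamp handle ends toward robot
print(tri((320+180/2,160+45/2),(60+160/2,40+0)), tri((320+65/2,160+105/2),(60+190/2,64)))
from scipy.spatial.transform import Rotation as R
o=get_obs();M=R.from_rotvec(o['tool_rot']).as_matrix();print(M.round(3))
E
```

```text
(array([0.70889874, 0.12663366, 0.24927139]), np.float64(0.0063176179123900274)) [0.57872714 0.32562222 0.        ] [0.71594099 0.14321637 0.        ]
(array([0.73140216, 0.21246863, 0.39446741]), np.float64(0.017106778400243775)) (array([0.72304724, 0.17298692, 0.32969103]), np.float64(0.0875189824976168))
[[ 0.898  0.44  -0.001]
 [ 0.44  -0.898  0.002]
 [ 0.    -0.002 -1.   ]]
```

```bash
cat >>h.py <<'E'
from scipy.spatial.transform import Rotation as Ro
def go(x,y,z,yaw=-.084):
    o=get_obs();M=Ro.from_rotvec(o['tool_rot']);c,s=np.cos(yaw),np.sin(yaw)
    W=Ro.from_matrix(np.array([[c,s,0],[s,-c,0],[0,0,-1]]))
    r=(M.inv()*W).as_rotvec();d=W.inv().apply(np.array([x,y,z])-o['tool_pos'])*1000
    print("pos",o['tool_pos'].round(4),"turn",r.round(4),"shift after turn mm",d.round(1),"F",o['contact_force'].round(1),"open",round(o['opening'],4),"grip",round(o['grip_force'],1),"t",round(o['t'],2))
E
python3 -m pendant '[[[0,0,-15],[0,0,0.108],1],[[0,0,-15],[0,0,0.108],1],[[0,0,-15],[0,0,0.108],1],[[0,0,-15],[0,0,0.108],1],[[0,0,-15],[0,0,0.108],1],[[0,0,-10],[0,0,0],1],[[10,-35,0],[0,0,0],1],[[10,-35,0],[0,0,0],1],[[10,-35,0],[0,0,0],1],[[10,-35,0],[0,0,0],1],[[10,-35,0],[0,0,0],1]]' 60
python3 -m pendant '[[[10,-35,0],[0,0,0],1],[[10,-35,0],[0,0,0],1],[[10,-35,0],[0,0,0],1],[[10,-35,0],[0,0,0],1],[[10,-35,0],[0,0,0],1],[[10,-35,0],[0,0,0],1],[[10,-35,0],[0,0,0],1],[[10,-35,0],[0,0,0],1],[[0,0,0],[0,0,0],1],[[0,0,0],[0,0,0],1]]'
python3 -c "
from h import *
go(.4755,-.0405,.172)"
```

```text
t: 1.02
tool_pos: [0.3397, -0.3893, 0.3156]
tool_rot: [-3.138, 0.128, 0.001]
contact_force: [0.9, 1.0, -0.8]
opening: 0.0853
grip_force: 0.0
t: 1.85
tool_pos: [0.4431, -0.1172, 0.3159]
tool_rot: [3.139, -0.122, -0.001]
contact_force: [-0.3, -0.2, -0.1]
opening: 0.0852
grip_force: 0.0
pos [ 0.4431 -0.1172  0.3159] turn [0.0001 0.0008 0.0061] shift after turn mm [ 25.9 -79.2 143.9] F [-0.3 -0.2 -0.1] open 0.0852 grip 0.0 t 1.85
```

```bash
python3 -m pendant '[[[6,-20,0],[0,0,0.006],1],[[7,-20,0],[0,0,0],1],[[7,-20,0],[0,0,0],1],[[6,-19,0],[0,0,0],1],[[0,0,20],[0,0,0],1],[[0,0,25],[0,0,0],1],[[0,0,15],[0,0,0],1],[[0,0,0],[0,0,0],1]]'
python3 -c "
from h import *
go(.4755,-.0405,.172)
cv2.imwrite('pics/b1.png',np.hstack([cv2.resize(optics.get_image('scene')[90:230,200:330],None,fx=3,fy=3)[:,:,::-1],cv2.resize(optics.get_image('top')[150:290,260:390],None,fx=3,fy=3)[:,:,::-1]]))"
```

```text
t: 2.52
tool_pos: [0.4735, -0.0432, 0.2515]
tool_rot: [-3.137, 0.142, 0.013]
contact_force: [-0.1, -0.7, -0.8]
opening: 0.0854
grip_force: 0.0
pos [ 0.4735 -0.0432  0.2515] turn [-0.0008  0.0081 -0.0066] shift after turn mm [ 1.7 -2.8 79.5] F [-0.1 -0.7 -0.8] open 0.0854 grip 0.0 t 2.52
```

View pics/b1.png

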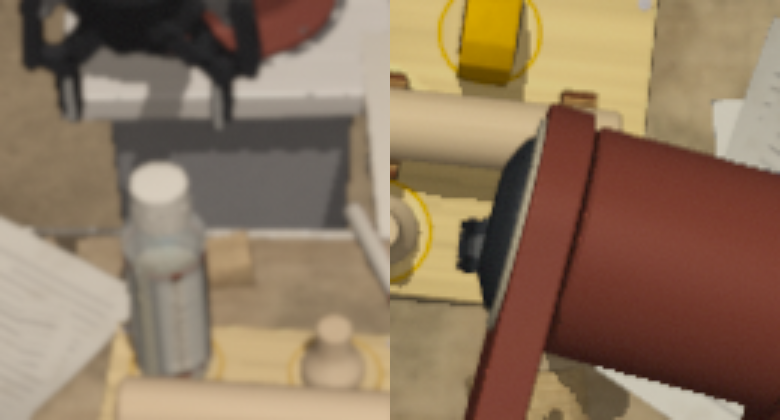

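The fingers straddle the cap: tips at crop (70,110) and (218,118), cap at (160,183). I'll check the offset numerically.

```bash
python3 -c "
from h import *
for p in((.4735,-.0432,.26),(.4755,-.0405,.207),(.4735,-.0857,.26),(.4735,-.0007,.26)):print(((proj('scene',p)-[200,90])*3).round())"
```

```text
[145. 122.]
[155. 183.]
[ 80. 123.]
[211. 121.]
```

```bash
python3 -m pendant '[[[2,-4,0],[0,0.008,-0.007],1],[[0,0,20],[0,0,0],1],[[0,0,20],[0,0,0],1],[[0,0,20],[0,0,0],1],[[0,0,15],[0,0,0],1],[[0,0,4],[0,0,0],1],[[0,0,0],[0,0,0],1],[[0,0,0],[0,0,0],1]]'
python3 -c "
from h import *
go(.4755,-.039,.172)"
python3 -m pendant '[[[0,0,0],[0,0,0],0.4],[[0,0,0],[0,0,0],0.4],[[0,0,0],[0,0,0],0.3],[[0,0,0],[0,0,0],0.3],[[0,0,0],[0,0,0],0.3],[[0,0,0],[0,0,0],0.3],[[0,0,0],[0,0,0],0.3],[[0,0,0],[0,0,0],0.3]]' 50
python3 -c "
from h import *
go(.4755,-.039,.172)"
```

```text
t: 3.28
tool_pos: [0.4797, -0.0389, 0.179]
tool_rot: [3.138, -0.131, 0.017]
contact_force: [0.0, -0.5, -0.3]
opening: 0.0857
grip_force: 0.0
pos [ 0.4797 -0.0389  0.179 ] turn [ 0.0004 -0.0105  0.0008] shift after turn mm [-4.2  0.5  7. ] F [ 0.  -0.5 -0.3] open 0.0857 grip 0.0 t 3.28
t: 3.95
tool_pos: [0.4794, -0.0389, 0.1785]
tool_rot: [3.138, -0.131, 0.016]
contact_force: [-1.2, -1.9, 5.9]
opening: 0.0399
grip_force: 50.7
pos [ 0.4794 -0.0389  0.1785] turn [ 0.0008 -0.0099  0.0008] shift after turn mm [-3.9  0.4  6.5] F [-1.2 -1.9  5.9] open 0.0399 grip 50.7 t 3.95
```

```bash
python3 -m pendant '[[[0,0,-8],[0,0,0],0.3],[[0,0,-15],[0,0,0],0.3],[[0,0,-20],[0,0,0],0.3],[[0,0,-20],[0,0,0],0.3],[[0,0,-20],[0,0,0],0.3],[[0,0,-17],[0,0,0],0.3],[[0,-8,0],[0,0,0],0.3],[[0,-15,0],[0,0,0],0.3],[[0,0,0],[0,0,0],0.3],[[0,0,0],[0,0,0],0.3]]'
python3 -c "
from h import *
go(.535,.285,.1785)"
```

```text
t: 4.78
tool_pos: [0.479, -0.0147, 0.2751]
tool_rot: [-3.139, 0.128, -0.007]
contact_force: [0.5, -0.0, -4.2]
opening: 0.0393
grip_force: 51.3
pos [ 0.479  -0.0147  0.2751] turn [-0.0004 -0.0044  0.0023] shift after turn mm [  30.7 -303.3   96.6] F [ 0.5 -0.  -4.2] open 0.0393 grip 51.3 t 4.78
```

```bash
python3 -m pendant '[[[2,-15,0],[0,0,0],0.3],[[2,-25,0],[0,0,0],0.3],[[3,-30,0],[0,0,0],0.3],[[3,-30,0],[0,0,0],0.3],[[4,-30,0],[0,0,0],0.3],[[4,-30,0],[0,0,0],0.3],[[4,-30,0],[0,0,0],0.3],[[4,-30,0],[0,0,0],0.3],[[3,-30,0],[0,0,0],0.3],[[2,-25,0],[0,0,0],0.3],[[0,-15,0],[0,0,0],0.3],[[0,-10,0],[0,0,0],0.3]]'
python3 -m pendant '[[[0,0,0],[0,0,0],0.3],[[0,0,0],[0,0,0],0.3],[[0,0,0],[0,0,0],0.3]]'
python3 -c "
from h import *
go(.535,.285,.1785)
cv2.imwrite('pics/m1.png',np.hstack([optics.get_image('scene')[60:300,330:510,::-1],optics.get_image('top')[60:300,80:260,::-1]]).repeat(2,0).repeat(2,1))"
```

```text
t: 5.78
tool_pos: [0.5352, 0.2819, 0.2758]
tool_rot: [3.137, -0.129, 0.009]
contact_force: [0.1, 0.1, -3.4]
opening: 0.0392
grip_force: 51.7
t: 6.03
tool_pos: [0.5357, 0.2796, 0.2773]
tool_rot: [3.138, -0.132, 0.012]
contact_force: [-0.2, -0.4, -4.0]
opening: 0.0396
grip_force: 51.7
pos [0.5357 0.2796 0.2773] turn [ 0.0009 -0.0078 -0.0004] shift after turn mm [-1.2 -5.4 98.8] F [-0.2 -0.4 -4. ] open 0.0396 grip 51.7 t 6.03
```

View pics/m1.png

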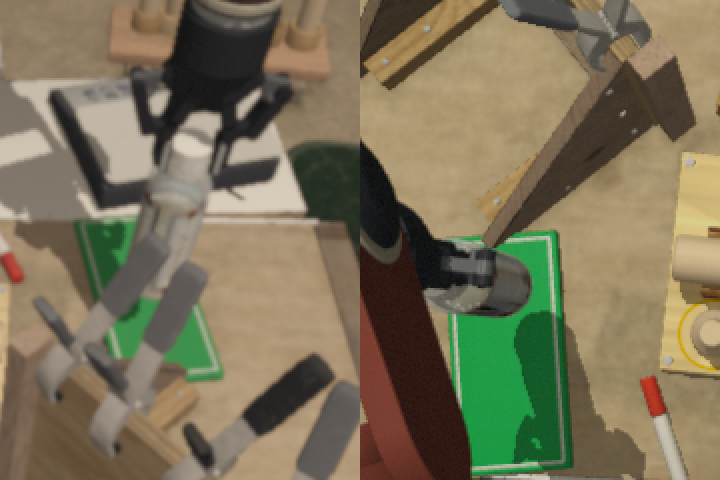

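```bash
python3 -m pendant '[[[-5,0,15],[0,0,0],0.3],[[0,0,20],[0,0,0],0.3],[[0,0,20],[0,0,0],0.3],[[0,0,20],[0,0,0],0.3],[[0,0,15],[0,0,0],0.3],[[0,0,5],[0,0,0],0.3],[[0,0,0],[0,0,0],0.3],[[0,0,0],[0,0,0],0.3],[[0,0,0],[0,0,0],0.3]]'
python3 -c "
from h import *
go(.531,.28,.1785)"
```

```text
t: 6.88
tool_pos: [0.5325, 0.2812, 0.1845]
tool_rot: [-3.138, 0.131, -0.017]
contact_force: [0.8, 0.4, -2.6]
opening: 0.0394
grip_force: 51.7
pos [0.5325 0.2812 0.1845] turn [-0.0013 -0.0108  0.0004] shift after turn mm [-1.4  1.3  6. ] F [ 0.8  0.4 -2.6] open 0.0394 grip 51.7 t 6.88
```

```bash
python3 -m pendant '[[[0,0,3],[0,0,0],0.3],[[0,0,2],[0,0,0],0.3],[[0,0,1],[0,0,0],0.3],[[0,0,0],[0,0,0],0.3],[[0,0,0],[0,0,0],0.3]]'
python3 -c "
from h import *
go(.531,.28,.1785)"
```

```text
t: 7.3
tool_pos: [0.5325, 0.2814, 0.1785]
tool_rot: [-3.138, 0.131, -0.017]
contact_force: [-0.8, -1.8, 4.8]
opening: 0.0396
grip_force: 52.5
pos [0.5325 0.2814 0.1785] turn [-0.0008 -0.0107  0.0009] shift after turn mm [-1.4  1.5 -0. ] F [-0.8 -1.8  4.8] open 0.0396 grip 52.5 t 7.3
```

```bash
python3 -m pendant '[[[0,0,0],[0,0,0],0.8],[[0,0,0],[0,0,0],1],[[0,0,0],[0,0,0],1],[[0,0,0],[0,0,0],1],[[0,0,-10],[0,0,0],1],[[0,0,-20],[0,0,0],1],[[0,0,-25],[0,0,0],1],[[0,0,-25],[0,0,0],1],[[0,0,-15],[0,-0.01,0],1],[[-2,10,0],[0,0,0],1],[[-2,20,0],[0,0,0],1],[[-4,25,0],[0,0,0],1]]'
python3 -m pendant '[[[-4,25,0],[0,0,0],1],[[-4,25,10],[0,0,0],1],[[-4,25,20],[0,0,0],1],[[-4,25,25],[0,0,0],1],[[-3,25,25],[0,0,0],1],[[0,20,20],[0,0,0],1],[[0,0,25],[0,0,0],1],[[0,0,25],[0,0,0],1],[[0,0,0],[0,0,0],1],[[0,0,0],[0,0,0],1],[[0,0,0],[0,0,0],1]]'
python3 -c "
from h import *
go(.489,.083,.013)
cv2.imwrite('pics/m2.png',np.hstack([optics.get_image('scene')[110:300,230:450,::-1],optics.get_image('top')[110:300,100:280,::-1]]).repeat(2,0).repeat(2,1))"
```

```text
t: 8.3
tool_pos: [0.5178, 0.2266, 0.2709]
tool_rot: [3.139, -0.128, -0.004]
contact_force: [-0.4, 0.0, -0.1]
opening: 0.0852
grip_force: 0.0
t: 9.22
tool_pos: [0.4873, 0.0841, 0.1225]
tool_rot: [-3.139, 0.13, 0.002]
contact_force: [-0.0, 1.0, 0.3]
opening: 0.0851
grip_force: 0.0
pos [0.4873 0.0841 0.1225] turn [0.     0.001  0.0009] shift after turn mm [  1.8   0.9 109.5] F [-0.   1.   0.3] open 0.0851 grip 0.0 t 9.22
```

View pics/m2.png

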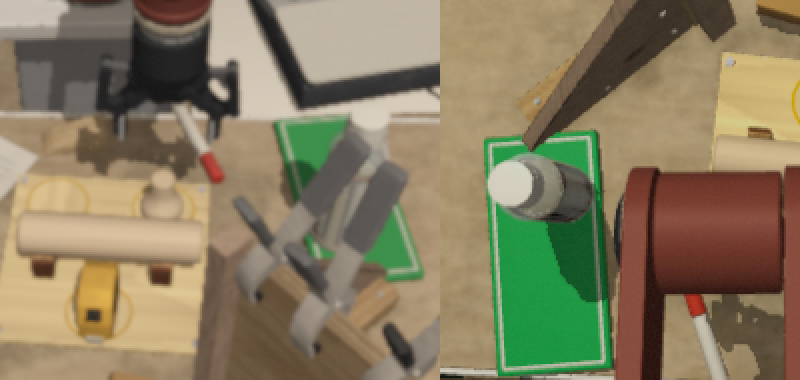

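The bottle stands on the mat near the far end (cap at crop (510,180)), and the fingers are above the knob at (162,200). I'm descending now.

```bash
python3 -m pendant '[[[2,1,20],[0,0,0],1],[[0,0,25],[0,0,0],1],[[0,0,25],[0,0,0],1],[[0,0,20],[0,0,0],1],[[0,0,12],[0,0,0],1],[[0,0,6],[0,0,0],1],[[0,0,0],[0,0,0],1],[[0,0,0],[0,0,0],1],[[0,0,0],[0,0,0],1]]'
python3 -c "
from h import *
go(.489,.083,.013)"
```

```text
t: 10.07
tool_pos: [0.4902, 0.0831, 0.0153]
tool_rot: [-3.139, 0.13, -0.002]
contact_force: [0.7, 0.8, -0.1]
opening: 0.0854
grip_force: 0.0
pos [0.4902 0.0831 0.0153] turn [-0.0003 -0.0011  0.0009] shift after turn mm [-1.2  0.2  2.3] F [ 0.7  0.8 -0.1] open 0.0854 grip 0.0 t 10.07
```

Close gently at .0135, watching the forces.

```bash
python3 -m pendant '[[[-1,0,2],[0,0,0],0.8],[[0,0,0],[0,0,0],0.62],[[0,0,0],[0,0,0],0.5],[[0,0,0],[0,0,0],0.45],[[0,0,0],[0,0,0],0.45],[[0,0,0],[0,0,0],0.45],[[0,0,0],[0,0,0],0.45],[[0,0,0],[0,0,0],0.45]]' 40
python3 -c "
from h import *
go(.489,.083,.013)"
```

```text
t: 10.73
tool_pos: [0.4882, 0.0831, 0.0125]
tool_rot: [-3.139, 0.131, 0.002]
contact_force: [-1.7, -0.4, 6.8]
opening: 0.047
grip_force: 41.4
pos [0.4882 0.0831 0.0125] turn [-0.0001  0.0011  0.0008] shift after turn mm [ 0.8  0.  -0.5] F [-1.7 -0.4  6.8] open 0.047 grip 41.4 t 10.73
```

```bash
python3 -m pendant '[[[0,0,-3],[0,0,0],0.45],[[0,0,-6],[0,0,0],0.45],[[0,0,-10],[0,0,0],0.45],[[0,0,-15],[0,0,0],0.45],[[0,0,-20],[0,0,0],0.45],[[0,0,-16],[0,0,0],0.45],[[0,0,0],[0,0,0],0.45],[[0,0,0],[0,0,0],0.45]]'
python3 -c "
from h import *
go(.375,.288,.0125)
cv2.imwrite('pics/k1.png',optics.get_image('scene')[140:240,250:380,::-1].repeat(4,0).repeat(4,1))"
```

```text
t: 11.4
tool_pos: [0.4888, 0.0831, 0.083]
tool_rot: [-3.139, 0.131, -0.002]
contact_force: [0.8, -0.2, -0.4]
opening: 0.047
grip_force: 41.3
pos [0.4888 0.0831 0.083 ] turn [-0.0003 -0.0011  0.0008] shift after turn mm [-130.6 -194.6   70.5] F [ 0.8 -0.2 -0.4] open 0.047 grip 41.3 t 11.4
```

View pics/k1.png

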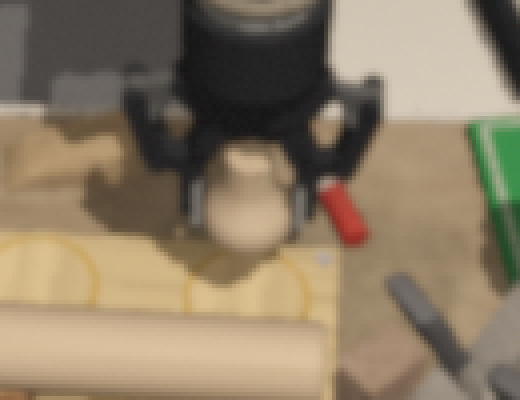

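The knob is held upright between the fingertips at crop (245,215), clear of the rack. I'm carrying it to the mat.

```bash
python3 -m pendant '[[[-8,-12,0],[0,0,0],0.45],[[-16,-24,0],[0,0,0],0.45],[[-20,-30,0],[0,0,0],0.45],[[-20,-30,0],[0,0,0],0.45],[[-20,-30,0],[0,0,0],0.45],[[-18,-28,0],[0,0,0],0.45],[[-16,-24,0],[0,0,0],0.45],[[-12,-17,0],[0,0,0],0.45],[[0,0,0],[0,0,0],0.45],[[0,0,0],[0,0,0],0.45]]'
python3 -m pendant '[[[0,0,15],[0,0,0],0.45],[[0,0,20],[0,0,0],0.45],[[0,0,15],[0,0,0],0.45],[[0,0,10],[0,0,0],0.45],[[0,0,5],[0,0,0],0.45],[[0,0,0],[0,0,0],0.45],[[0,0,0],[0,0,0],0.45],[[0,0,0],[0,0,0],0.45]]'
python3 -c "
from h import *
go(.375,.288,.0125)"
```

```text
t: 12.28
tool_pos: [0.373, 0.2883, 0.0803]
tool_rot: [3.137, -0.127, -0.007]
contact_force: [0.3, 0.5, 0.3]
opening: 0.0473
grip_force: 41.3
t: 12.95
tool_pos: [0.3752, 0.2884, 0.0178]
tool_rot: [-3.138, 0.131, 0.001]
contact_force: [0.2, 0.3, -0.5]
opening: 0.0473
grip_force: 41.3
pos [0.3752 0.2884 0.0178] turn [-0.0009  0.0005  0.0004] shift after turn mm [-0.2  0.4  5.3] F [ 0.2  0.3 -0.5] open 0.0473 grip 41.3 t 12.95
```

```bash
python3 -m pendant '[[[0,0,3],[0,0,0],0.45],[[0,0,2],[0,0,0],0.45],[[0,0,0],[0,0,0],0.45],[[0,0,0],[0,0,0],0.45],[[0,0,0],[0,0,0],0.6],[[0,0,0],[0,0,0],1],[[0,0,0],[0,0,0],1],[[0,0,0],[0,0,0],1],[[0,0,0],[0,0,0],1]]'
python3 -m pendant '[[[0,0,-10],[0,0,0],1],[[0,0,-25],[0,0,0],1],[[0,0,-30],[0,0,0],1],[[0,0,-30],[0,0,0],1],[[0,0,-10],[0,0,0],1],[[10,9,0],[0,0,0],1],[[20,18,0],[0,0,0],1],[[24,22,0],[0,0,0],1],[[24,22,0],[0,0,0],1],[[24,22,0],[0,0,0],1],[[24,22,0],[0,0,0],1],[[24,22,0],[0,0,0],1]]'
python3 -m pendant '[[[24,22,0],[0,0,0],1],[[24,22,0],[0,0,0],1],[[24,22,0],[0,0,0],1],[[20,20,0],[0,0,0],1],[[10,12,0],[0,0,0],1],[[0,0,0],[0,0,0],1],[[0,0,0],[0,0,0],1],[[0,0,0],[0,0,0],1]]'
python3 -c "
from h import *
go(.628,.009,.026)
cv2.imwrite('pics/tp1.png',np.hstack([optics.get_image('scene')[130:300,210:440,::-1],optics.get_image('top')[130:300,110:280,::-1]]).repeat(2,0).repeat(2,1))"
```

```text
t: 13.7
tool_pos: [0.3741, 0.2881, 0.0116]
tool_rot: [3.139, -0.131, -0.004]
contact_force: [-0.1, 0.2, 0.6]
opening: 0.0855
grip_force: 0.0
t: 14.7
tool_pos: [0.5133, 0.1379, 0.1165]
tool_rot: [-3.139, 0.131, 0.003]
contact_force: [0.5, 0.2, 0.9]
opening: 0.0857
grip_force: 0.0
t: 15.37
tool_pos: [0.6051, 0.034, 0.1159]
tool_rot: [-3.138, 0.13, 0.005]
contact_force: [-0.4, -0.4, 0.0]
opening: 0.0851
grip_force: 0.0
pos [0.6051 0.034  0.1159] turn [-0.0004  0.0034  0.0014] shift after turn mm [24.9 23.  89.9] F [-0.4 -0.4  0. ] open 0.0851 grip 0.0 t 15.37
```

View pics/tp1.png

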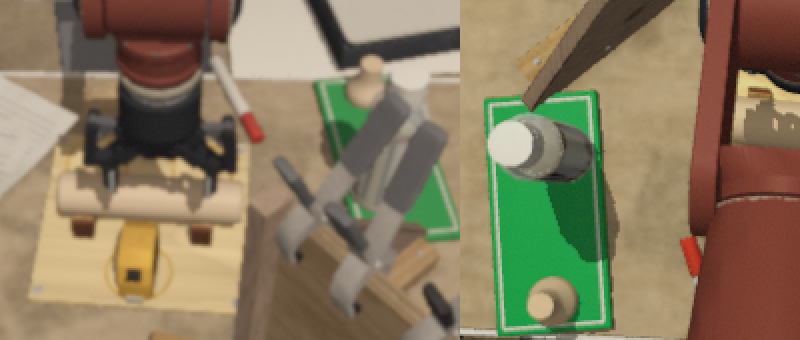

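The knob stands upright at the mat's near end (crop (548,303)) and the bottle at the far end; the tape is ahead of the gripper.

```bash
python3 -m pendant '[[[13,12,0],[0,0,0],1],[[12,11,0],[0,0.002,0],1],[[0,0,0],[0,0,0],1],[[0,0,0],[0,0,0],1],[[0,0,20],[0,0,0],1],[[0,0,20],[0,0,0],1],[[0,0,20],[0,0,0],1],[[0,0,18],[0,0,0],1],[[0,0,11],[0,0,0],1],[[0,0,0],[0,0,0],1],[[0,0,0],[0,0,0],1],[[0,0,0],[0,0,0],1]]'
python3 -c "
from h import *
go(.628,.009,.026)"
python3 -m pendant '[[[0,0,0],[0,0,0],0.6],[[0,0,0],[0,0,0],0.5],[[0,0,0],[0,0,0],0.4],[[0,0,0],[0,0,0],0.3],[[0,0,0],[0,0,0],0.3],[[0,0,0],[0,0,0],0.3],[[0,0,0],[0,0,0],0.3],[[0,0,0],[0,0,0],0.3],[[0,0,0],[0,0,0],0.3]]' 50
python3 -c "
from h import *
go(.45,.29,.026)"
```

```text
t: 16.47
tool_pos: [0.6299, 0.0084, 0.0287]
tool_rot: [3.139, -0.13, 0.003]
contact_force: [0.1, -1.1, -0.3]
opening: 0.0852
grip_force: 0.0
pos [0.6299 0.0084 0.0287] turn [ 0.     -0.002   0.0013] shift after turn mm [-1.9 -0.5  2.7] F [ 0.1 -1.1 -0.3] open 0.0852 grip 0.0 t 16.47
t: 17.22
tool_pos: [0.63, 0.0082, 0.0284]
tool_rot: [-3.139, 0.131, -0.003]
contact_force: [-0.6, 1.3, 5.9]
opening: 0.0356
grip_force: 50.3
pos [0.63   0.0082 0.0284] turn [-0.0004 -0.0018  0.0007] shift after turn mm [-203.  -265.7    2.4] F [-0.6  1.3  5.9] open 0.0356 grip 50.3 t 17.22
```

```bash
python3 -m pendant '[[[0,0,-5],[0,0,0],0.3],[[0,0,-15],[0,0,0],0.3],[[0,0,-20],[0,0,0],0.3],[[0,0,-20],[0,0,0],0.3],[[0,0,-20],[0,0,0],0.3],[[0,0,-15],[0,0,0],0.3],[[-8,-10,0],[0,0,0],0.3],[[-16,-21,0],[0,0,0],0.3],[[-20,-26,0],[0,0,0],0.3],[[-20,-26,0],[0,0,0],0.3],[[-20,-26,0],[0,0,0],0.3],[[-20,-26,0],[0,0,0],0.3]]'
python3 -m pendant '[[[-20,-26,0],[0,0,0],0.3],[[-20,-26,0],[0,0,0],0.3],[[-20,-26,0],[0,0,0],0.3],[[-18,-24,0],[0,0,0],0.3],[[-12,-16,0],[0,0,0],0.3],[[-6,-10,0],[0,0,0],0.3],[[0,0,0],[0,0,0],0.3],[[0,0,0],[0,0,0],0.3],[[0,0,0],[0,0,0],0.3]]'
python3 -c "
from h import *
go(.447,.291,.0284)"
```

```text
t: 18.22
tool_pos: [0.5338, 0.1526, 0.1206]
tool_rot: [3.138, -0.131, -0.005]
contact_force: [0.5, 0.6, -3.5]
opening: 0.0362
grip_force: 49.7
t: 18.97
tool_pos: [0.4517, 0.2861, 0.1218]
tool_rot: [3.138, -0.131, -0.001]
contact_force: [0.9, -0.5, -3.1]
opening: 0.0356
grip_force: 49.9
pos [0.4517 0.2861 0.1218] turn [0.0009 0.0005 0.0003] shift after turn mm [-5.1 -4.5 93.4] F [ 0.9 -0.5 -3.1] open 0.0356 grip 49.9 t 18.97
```

```bash
python3 -m pendant '[[[-7,-4,15],[0,0,0],0.3],[[0,0,20],[0,0,0],0.3],[[0,0,20],[0,0,0],0.3],[[0,0,15],[0,0,0],0.3],[[0,0,12],[0,0,0],0.3],[[0,0,5],[0,0,0],0.3],[[0,0,3],[0,0,0],0.3],[[0,0,0],[0,0,0],0.3],[[0,0,0],[0,0,0],0.3],[[0,0,0],[0,0,0],0.3]]'
python3 -c "
from h import *
go(.445,.291,.0284)"
```

```text
t: 19.8
tool_pos: [0.4461, 0.2917, 0.0335]
tool_rot: [-3.138, 0.131, -0.003]
contact_force: [0.7, 0.2, -2.5]
opening: 0.0358
grip_force: 49.9
pos [0.4461 0.2917 0.0335] turn [-0.0011 -0.002   0.0007] shift after turn mm [-1.   0.8  5.1] F [ 0.7  0.2 -2.5] open 0.0358 grip 49.9 t 19.8
```

```bash
python3 -m pendant '[[[0,0,3],[0,0,0],0.3],[[0,0,2],[0,0,0],0.3],[[0,0,0],[0,0,0],0.3],[[0,0,0],[0,0,0],0.3],[[0,0,0],[0,0,0],0.3]]'
python3 -c "
from h import *
go(.445,.291,.0284)"
python3 -m pendant '[[[0,0,0],[0,0,0],0.6],[[0,0,0],[0,0,0],1],[[0,0,0],[0,0,0],1],[[0,0,0],[0,0,0],1],[[0,0,-10],[0,0,0],1],[[0,0,-25],[0,0,0],1],[[0,0,-25],[0,0,0],1],[[0,0,-25],[0,0,0],1],[[0,0,-25],[0,0,0],1],[[0,0,-10],[0,0,0],1],[[0,0,0],[0,0,0],1],[[0,0,0],[0,0,0],1]]'
python3 -c "
from h import *
go(.557,.022,.15,1.487)
cv2.imwrite('pics/tp2.png',np.hstack([optics.get_image('scene')[130:300,210:440,::-1],optics.get_image('top')[130:300,110:360,::-1]])[:,:400].repeat(2,0).repeat(2,1))"
```

```text
t: 20.22
tool_pos: [0.4457, 0.2917, 0.0284]
tool_rot: [-3.138, 0.13, -0.002]
contact_force: [-1.7, -2.0, 6.4]
opening: 0.0357
grip_force: 50.6
pos [0.4457 0.2917 0.0284] turn [-0.0007 -0.0013  0.0009] shift after turn mm [-0.7  0.8 -0. ] F [-1.7 -2.   6.4] open 0.0357 grip 50.6 t 20.22
t: 21.22
tool_pos: [0.4451, 0.2914, 0.1473]
tool_rot: [-3.139, 0.131, -0.001]
contact_force: [-0.6, -0.2, -0.3]
opening: 0.0852
grip_force: 0.0
pos [0.4451 0.2914 0.1473] turn [ 2.0000e-04 -8.0000e-04 -1.5702e+00] shift after turn mm [-259.1  134.1   -2.7] F [-0.6 -0.2 -0.3] open 0.0852 grip 0.0 t 21.22
```

View pics/tp2.png

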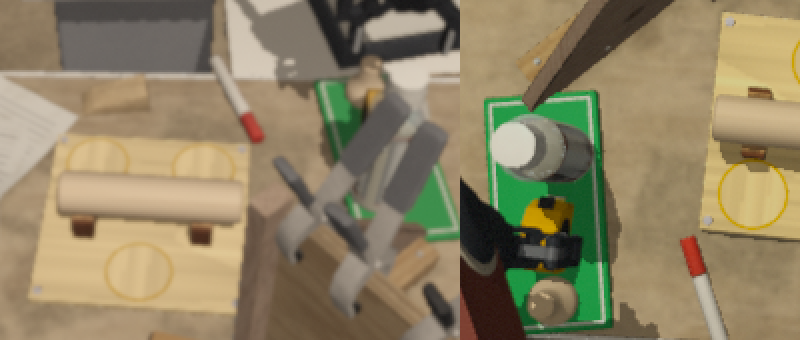

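All three stand on the mat, with the bottle at crop (515,145), tape (550,230) and knob (550,300), and the blank is undisturbed. Next is the blank.

```bash
python3 -m pendant '[[[0,15,0],[0,0,0],1],[[0,25,0],[0,0,0],1],[[0,30,0],[0,0,0],1],[[10,30,0],[0,0,0],1],[[20,30,0],[0,0,0],1],[[20,30,0],[0,0,0],1],[[20,30,0],[0,0,0],1],[[20,30,0],[0,0,0],1],[[20,20,0],[0,0,0],1],[[20,15,0],[0,0,0],1],[[0,0,0],[0,0,-0.1],1],[[0,0,0],[0,0,-0.1],1]]'
python3 -m pendant '[[[0,0,0],[0,0,-0.115],1],[[0,0,0],[0,0,-0.115],1],[[0,0,0],[0,0,-0.115],1],[[0,0,0],[0,0,-0.115],1],[[0,0,0],[0,0,-0.115],1],[[0,0,0],[0,0,-0.115],1],[[0,0,0],[0,0,-0.115],1],[[0,0,0],[0,0,-0.115],1],[[0,0,0],[0,0,-0.115],1],[[0,0,0],[0,0,-0.115],1],[[0,0,0],[0,0,-0.115],1],[[0,0,0],[0,0,-0.1],1]]'
python3 -m pendant '[[[0,0,0],[0,0,0],1],[[0,0,0],[0,0,0],1],[[0,0,0],[0,0,0],1]]'
python3 -c "
from h import *
go(.557,.022,.031,1.487)"
```

```text
t: 22.32
tool_pos: [0.5529, 0.0251, 0.1447]
tool_rot: [-3.135, -0.187, 0.007]
contact_force: [-0.0, 0.4, -0.5]
opening: 0.0857
grip_force: 0.0
t: 23.32
tool_pos: [0.552, 0.0266, 0.1446]
tool_rot: [-2.31, -2.125, 0.005]
contact_force: [0.3, -0.0, -0.2]
opening: 0.0858
grip_force: 0.0
t: 23.57
tool_pos: [0.5527, 0.0265, 0.146]
tool_rot: [-2.319, -2.117, 0.002]
contact_force: [0.4, -0.1, -0.5]
opening: 0.0854
grip_force: 0.0
pos [0.5527 0.0265 0.146 ] turn [-0.0022  0.     -0.0073] shift after turn mm [ -4.1   4.7 115. ] F [ 0.4 -0.1 -0.5] open 0.0854 grip 0.0 t 23.57
```

```bash
python3 -m pendant '[[[-4,5,10],[0,0,-0.007],1],[[0,0,20],[0,0,0],1],[[0,0,25],[0,0,0],1],[[0,0,25],[0,0,0],1],[[0,0,20],[0,0,0],1],[[0,0,12],[0,0,0],1],[[0,0,5],[0,0,0],1],[[0,0,0],[0,0,0],1],[[0,0,0],[0,0,0],1],[[0,0,0],[0,0,0],1]]'
python3 -c "
from h import *
go(.557,.022,.028,1.487)"
```

```text
t: 24.4
tool_pos: [0.5594, 0.0218, 0.0319]
tool_rot: [2.309, 2.127, 0.003]
contact_force: [0.8, -0.2, 0.1]
opening: 0.0856
grip_force: 0.0
pos [0.5594 0.0218 0.0319] turn [0.0029 0.0001 0.0017] shift after turn mm [-0.  -2.4  3.9] F [ 0.8 -0.2  0.1] open 0.0856 grip 0.0 t 24.4
```

```bash
python3 -m pendant '[[[0,-2,3],[0.003,0,0],0.7],[[0,0,0],[0,0,0],0.6],[[0,0,0],[0,0,0],0.5],[[0,0,0],[0,0,0],0.4],[[0,0,0],[0,0,0],0.4],[[0,0,0],[0,0,0],0.4],[[0,0,0],[0,0,0],0.4],[[0,0,0],[0,0,0],0.4]]' 60
python3 -c "
from h import *
go(.487,-.235,.028,.063)"
python3 -m pendant '[[[0,0,-5],[0,0,0],0.4],[[0,0,-15],[0,0,0],0.4],[[0,0,-20],[0,0,0],0.4],[[0,0,-20],[0,0,0],0.4],[[0,0,-20],[0,0,0],0.4],[[0,0,-15],[0,0,0],0.4],[[0,0,-10],[0,0,0],0.4],[[0,0,0],[0,0,0],0.4],[[0,0,0],[0,0,0],0.4]]'
python3 -c "
from h import *
go(.487,-.235,.028,.063)
cv2.imwrite('pics/bl1.png',np.hstack([optics.get_image('scene')[130:300,140:400,::-1]]).repeat(3,0).repeat(3,1))"
```

```text
t: 25.07
tool_pos: [0.5556, 0.0222, 0.0281]
tool_rot: [-2.309, -2.126, 0.005]
contact_force: [-4.9, 0.4, 6.0]
opening: 0.046
grip_force: 62.2
pos [0.5556 0.0222 0.0281] turn [-0.0037  0.0033  1.4255] shift after turn mm [-8.460e+01  2.524e+02  1.000e-01] F [-4.9  0.4  6. ] open 0.046 grip 62.2 t 25.07
t: 25.82
tool_pos: [0.5563, 0.0222, 0.1321]
tool_rot: [-2.309, -2.127, 0.003]
contact_force: [-0.6, -0.3, -2.7]
opening: 0.0463
grip_force: 62.2
pos [0.5563 0.0222 0.1321] turn [-0.0022  0.002   1.4259] shift after turn mm [-85.3 252.3 104.1] F [-0.6 -0.3 -2.7] open 0.0463 grip 62.2 t 25.82
```

View pics/bl1.png

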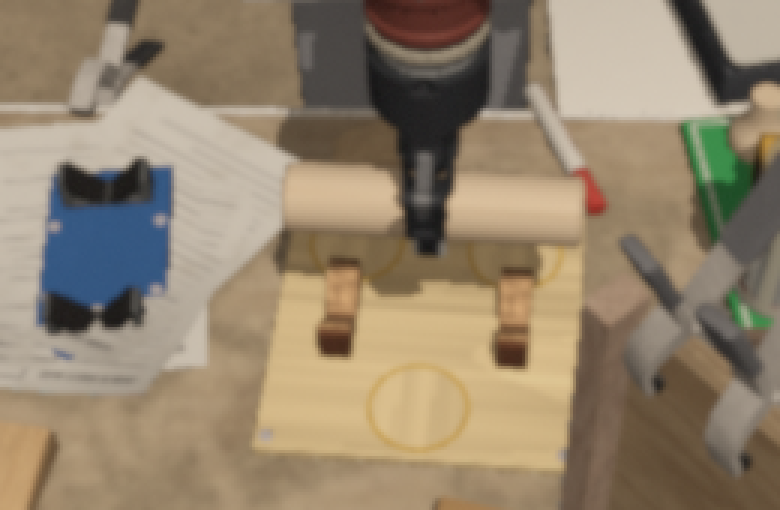

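```bash
python3 -c "
from h import *
P=np.array([plane('scene',(140+u/3-.3,130+v/3-.3),.154) for u,v in((286,203),(586,211))]);print(P.round(4),P.mean(0).round(4),np.linalg.norm(P[0]-P[1]))
P=np.array([plane('scene',(140+u/3-.3,130+v/3-.3),z) for u,v,z in((104,185,.03),(92,312,.03),(55,227,.012),(160,219,.012),(157,290,.012),(42,305,.012))]);print(P.round(4))
"
python3 -m pendant '[[[0,15,0],[0,0,0.05],0.4],[[0,0,0],[0,0,0.1],0.4],[[0,0,0],[0,0,0.115],0.4],[[0,0,0],[0,0,0.115],0.4],[[0,0,0],[0,0,0.115],0.4],[[0,0,0],[0,0,0.115],0.4],[[0,0,0],[0,0,0.115],0.4],[[0,0,0],[0,0,0.115],0.4],[[0,0,0],[0,0,0.115],0.4],[[0,0,0],[0,0,0.115],0.4],[[0,0,0],[0,0,0.115],0.4],[[0,0,0],[0,0,0.11],0.4]]'
python3 -m pendant '[[[0,0,0],[0,0,0.08],0.4],[[0,0,0],[0,0,0.03],0.4],[[0,0,0],[0,0,0],0.4],[[0,0,0],[0,0,0],0.4]]'
python3 -c "
from h import *
go(.487,-.235,.028,.063)"

```

```text
[[ 0.5538 -0.075   0.154 ]
 [ 0.5645  0.1264  0.154 ]] [0.5592 0.0257 0.154 ] 0.20170038611406055
[[ 0.4281 -0.2383  0.03  ]
 [ 0.5525 -0.231   0.03  ]
 [ 0.4557 -0.2771  0.012 ]
 [ 0.449  -0.1944  0.012 ]
 [ 0.5195 -0.1892  0.012 ]
 [ 0.5322 -0.2755  0.012 ]]
t: 26.87
tool_pos: [0.57, 0.021, 0.1298]
tool_rot: [-3.126, -0.295, 0.01]
contact_force: [0.4, 0.5, -3.0]
opening: 0.046
grip_force: 62.4
t: 27.2
tool_pos: [0.5703, 0.021, 0.1305]
tool_rot: [-3.138, -0.133, 0.009]
contact_force: [0.1, 0.5, -3.0]
opening: 0.0458
grip_force: 62.4
pos [0.5703 0.021  0.1305] turn [-0.0009  0.0058  0.0217] shift after turn mm [-99.3 250.2 102.5] F [ 0.1  0.5 -3. ] open 0.0458 grip 62.4 t 27.2
```

```bash
python3 -m pendant '[[[-4,10,0],[0,0.005,0.022],0.4],[[-8,20,0],[0,0,0],0.4],[[-10,25,0],[0,0,0],0.4],[[-10,25,0],[0,0,0],0.4],[[-10,25,0],[0,0,0],0.4],[[-10,25,0],[0,0,0],0.4],[[-10,25,0],[0,0,0],0.4],[[-10,25,0],[0,0,0],0.4],[[-10,25,0],[0,0,0],0.4],[[-8,20,0],[0,0,0],0.4],[[-6,16,0],[0,0,0],0.4],[[-4,9,0],[0,0,0],0.4]]'
python3 -m pendant '[[[0,0,10],[0,0,0],0.4],[[0,0,15],[0,0,0],0.4],[[0,0,15],[0,0,0],0.4],[[0,0,0],[0,0,0],0.4],[[0,0,0],[0,0,0],0.4],[[0,0,0],[0,0,0],0.4]]'
python3 -c "
from h import *
go(.4865,-.2345,.028,.063)
cv2.imwrite('pics/bl2.png',np.hstack([optics.get_image('scene')[150:280,120:250,::-1],optics.get_image('top')[150:280,350:480,::-1]]).repeat(3,0).repeat(3,1))"

```

```text
t: 28.2
tool_pos: [0.4859, -0.2371, 0.1317]
tool_rot: [3.14, 0.093, 0.002]
contact_force: [0.5, 0.3, -2.9]
opening: 0.0457
grip_force: 62.5
t: 28.7
tool_pos: [0.4875, -0.2344, 0.0921]
tool_rot: [-3.14, -0.098, -0.004]
contact_force: [0.1, -0.7, -2.7]
opening: 0.0464
grip_force: 62.5
pos [ 0.4875 -0.2344  0.0921] turn [-0.0005 -0.0023 -0.0005] shift after turn mm [-1.   0.1 64.1] F [ 0.1 -0.7 -2.7] open 0.0464 grip 62.5 t 28.7
```

View pics/bl2.png

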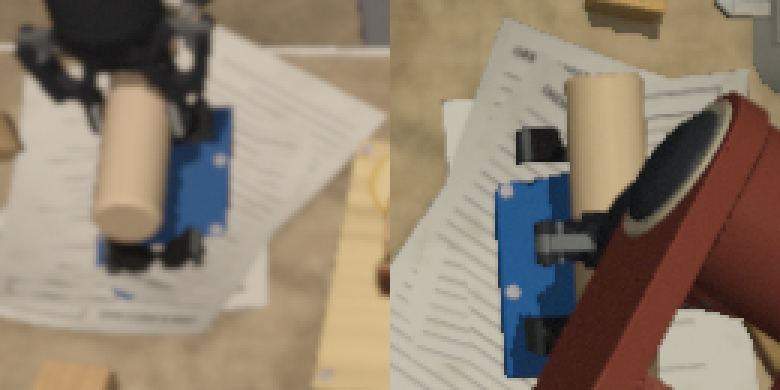

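```bash
python3 -c "
from h import *
for z in(.114,.137):print(plane('top',(422.3,174),z).round(4))
print(plane('scene',(120+127/3,150+218/3),.114).round(4))  # end-face centre
print(proj('scene',(.5875,-.228,.114)),(120+127/3,150+218/3))"
```

```text
[ 0.591  -0.2337  0.114 ]
[ 0.5883 -0.227   0.137 ]
[ 0.5851 -0.2264  0.114 ]
[161.37951559 223.61692759] (162.33333333333334, 222.66666666666669)
```

The blank is aligned with the cradle, its middle at x about 0.488. I'm lowering it.

```bash
python3 -m pendant '[[[0,0,15],[0,0,0],0.4],[[0,0,15],[0,0,0],0.4],[[0,0,15],[0,0,0],0.4],[[0,0,8],[0,0,0],0.4],[[0,0,5],[0,0,0],0.4],[[0,0,0],[0,0,0],0.4],[[0,0,0],[0,0,0],0.4],[[0,0,0],[0,0,0],0.4]]'
python3 -c "
from h import *
go(.4875,-.2345,.028,.063)"
```

```text
t: 29.47
tool_pos: [0.4882, -0.2353, 0.0351]
tool_rot: [3.139, 0.097, 0.006]
contact_force: [0.4, -1.0, -2.9]
opening: 0.0461
grip_force: 62.5
pos [ 0.4882 -0.2353  0.0351] turn [ 0.0008 -0.0037 -0.0012] shift after turn mm [-0.6 -0.8  7.1] F [ 0.4 -1.  -2.9] open 0.0461 grip 62.5 t 29.47
```

```bash
python3 -m pendant '[[[0,0,4],[0,0,0],0.4],[[0,0,2],[0,0,0],0.4],[[0,0,1],[0,0,0],0.4],[[0,0,0],[0,0,0],0.4],[[0,0,0],[0,0,0],0.4]]'
python3 -c "
from h import *
go(.4875,-.2345,.028,.063)"
```

```text
t: 29.88
tool_pos: [0.488, -0.2354, 0.0288]
tool_rot: [3.139, 0.099, 0.004]
contact_force: [-3.9, 2.1, 5.4]
opening: 0.046
grip_force: 63.4
pos [ 0.488  -0.2354  0.0288] turn [ 0.0007 -0.0025  0.    ] shift after turn mm [-0.5 -0.9  0.8] F [-3.9  2.1  5.4] open 0.046 grip 63.4 t 29.88
```

```bash
python3 -m pendant '[[[0,0,0],[0,0,0],0.7],[[0,0,0],[0,0,0],1],[[0,0,0],[0,0,0],1],[[0,0,0],[0,0,0],1],[[0,0,-10],[0,0,0],1],[[0,0,-25],[0,0,0],1],[[0,0,-25],[0,0,0],1],[[0,0,-25],[0,0,0],1],[[0,0,-25],[0,0,0],1],[[0,0,-15],[0,0,0.075],1],[[0,0,0],[0,0,0.072],1],[[0,-10,0],[0,0,0],1]]'
python3 -m pendant '[[[-8,-25,0],[0,0,0],1],[[-10,-30,0],[0,0,0],1],[[-10,-30,0],[0,0,0],1],[[-10,-30,0],[0,0,0],1],[[-10,-30,0],[0,0,0],1],[[-10,-30,0],[0,0,0],1],[[-10,-30,0],[0,0,0],1],[[-10,-30,0],[0,0,0],1],[[-8,-30,0],[0,0,0],1],[[0,-25,0],[0,0,0],1],[[0,0,0],[0,0,0],1],[[0,0,0],[0,0,0],1]]'
python3 -c "
from h import *
go(.4457,.2917,.0284)
cv2.imwrite('pics/bl3.png',np.hstack([optics.get_image('scene')[150:280,120:250,::-1],optics.get_image('top')[150:280,350:480,::-1]]).repeat(3,0).repeat(3,1))"

```

```text
t: 30.88
tool_pos: [0.4889, -0.2263, 0.1547]
tool_rot: [3.136, -0.138, 0.009]
contact_force: [0.3, -0.6, -0.4]
opening: 0.0851
grip_force: 0.0
t: 31.88
tool_pos: [0.426, 0.0727, 0.1515]
tool_rot: [-3.139, 0.126, -0.001]
contact_force: [0.1, -0.3, 0.2]
opening: 0.0853
grip_force: 0.0
pos [0.426  0.0727 0.1515] turn [-0.0006 -0.0007  0.0035] shift after turn mm [   1.2 -219.8  123.1] F [ 0.1 -0.3  0.2] open 0.0853 grip 0.0 t 31.88
```

View pics/bl3.png

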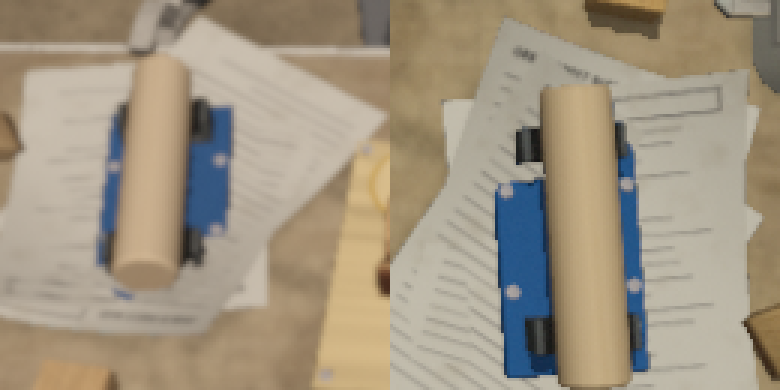

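```bash
python3 -c "
from h import *
for z in(.05,.07):
  P=np.array([plane('top',(350+(u-390)/3-.3,150+v/3-.3),z) for u,v in((575,86),(594,386))]);d=P[0]-P[1];print(P.round(4).tolist(),P.mean(0).round(4),np.arctan2(d[1],d[0]),np.linalg.norm(d))
"
python3 -m pendant '[[[0,-20,0],[0,0,0],1],[[0,-28,0],[0,0,0],1],[[0,-30,0],[0,0,0],1],[[0,-30,0],[0,0,0],1],[[0,-30,0],[0,0,0],1],[[0,-30,0],[0,0,0],1],[[0,-27,0],[0,0,0],1],[[0,-17,0],[0,0,0],1],[[0,-8,0],[0,0,0],1],[[0,0,0],[0,0,0],1],[[0,0,0],[0,0,0],1],[[0,0,0],[0,0,0],1]]'
python3 -c "
from h import *
go(.4457,.2917,.0284)"
```

```text
[[0.5894, -0.2304, 0.05], [0.3891, -0.2421, 0.05]] [ 0.4892 -0.2362  0.05  ] 0.05816851987800056 0.2005911129799692
[[0.5872, -0.225, 0.07], [0.3911, -0.2364, 0.07]] [ 0.4891 -0.2307  0.07  ] 0.05816851987800096 0.1964562692268223
t: 32.98
tool_pos: [0.4458, 0.2892, 0.1519]
tool_rot: [3.139, -0.136, 0.003]
contact_force: [0.1, 0.4, 0.2]
opening: 0.0853
grip_force: 0.0
pos [0.4458 0.2892 0.1519] turn [-0.     -0.0016 -0.0026] shift after turn mm [ -0.3  -2.4 123.5] F [0.1 0.4 0.2] open 0.0853 grip 0.0 t 32.98
```

The blank lies in the cradle with its middle at (0.489,-0.236) against a cradle centre of about (0.488,-0.235). Now the tape goes back.

```bash
python3 -m pendant '[[[0,-2,10],[0,0,-0.003],1],[[0,0,25],[0,0,0],1],[[0,0,25],[0,0,0],1],[[0,0,25],[0,0,0],1],[[0,0,20],[0,0,0],1],[[0,0,12],[0,0,0],1],[[0,0,5],[0,0,0],1],[[0,0,0],[0,0,0],1],[[0,0,0],[0,0,0],1],[[0,0,0],[0,0,0],1]]'
python3 -c "
from h import *
go(.4457,.2917,.0284)"
```

```text
t: 33.82
tool_pos: [0.4473, 0.2931, 0.0318]
tool_rot: [-3.137, 0.129, -0.007]
contact_force: [-0.6, -0.3, 0.2]
opening: 0.0854
grip_force: 0.0
pos [0.4473 0.2931 0.0318] turn [-0.0022 -0.0045  0.0016] shift after turn mm [-1.5  1.5  3.4] F [-0.6 -0.3  0.2] open 0.0854 grip 0.0 t 33.82
```

```bash
python3 -m pendant '[[[-1,1,3],[-0.002,-0.004,0],0.8],[[0,0,0],[0,0,0],0.6],[[0,0,0],[0,0,0],0.4],[[0,0,0],[0,0,0],0.3],[[0,0,0],[0,0,0],0.3],[[0,0,0],[0,0,0],0.3],[[0,0,0],[0,0,0],0.3],[[0,0,0],[0,0,0],0.3],[[0,0,0],[0,0,0],0.3]]' 50
python3 -c "
from h import *
go(.63,.0082,.0284)"
python3 -m pendant '[[[0,0,-5],[0,0,0],0.3],[[0,0,-15],[0,0,0],0.3],[[0,0,-20],[0,0,0],0.3],[[0,0,-25],[0,0,0],0.3],[[0,0,-25],[0,0,0],0.3],[[0,0,-10],[0,0,0],0.3],[[0,12,0],[0,0,0],0.3],[[0,25,0],[0,0,0],0.3],[[0,30,0],[0,0,0],0.3],[[10,30,0],[0,0,0],0.3],[[20,28,0],[0,0,0],0.3],[[24,25,0],[0,0,0],0.3]]'
python3 -m pendant '[[[24,23,0],[0,0,0],0.3],[[24,23,0],[0,0,0],0.3],[[24,23,0],[0,0,0],0.3],[[24,20,0],[0,0,0],0.3],[[20,14,0],[0,0,0],0.3],[[14,8,0],[0,0,0],0.3],[[8,0,0],[0,0,0],0.3],[[0,0,0],[0,0,0],0.3],[[0,0,0],[0,0,0],0.3],[[0,0,0],[0,0,0],0.3]]'
python3 -c "
from h import *
go(.63,.0082,.0284)"
```

```text
t: 34.57
tool_pos: [0.4455, 0.292, 0.0277]
tool_rot: [3.138, -0.129, -0.002]
contact_force: [0.5, 0.1, 4.9]
opening: 0.0359
grip_force: 50.1
pos [0.4455 0.292  0.0277] turn [0.0006 0.0011 0.0018] shift after turn mm [207.7 267.3  -0.7] F [0.5 0.1 4.9] open 0.0359 grip 50.1 t 34.57
t: 35.57
tool_pos: [0.4841, 0.1356, 0.1242]
tool_rot: [3.137, -0.128, -0.011]
contact_force: [2.2, 0.5, -3.5]
opening: 0.0355
grip_force: 50.1
t: 36.4
tool_pos: [0.6137, 0.0167, 0.1259]
tool_rot: [3.138, -0.128, -0.007]
contact_force: [0.2, 0.2, -1.8]
opening: 0.0356
grip_force: 50.1
pos [0.6137 0.0167 0.1259] turn [0.0011 0.0046 0.0028] shift after turn mm [17.   7.1 97.5] F [ 0.2  0.2 -1.8] open 0.0356 grip 50.1 t 36.4
```

```bash
python3 -m pendant '[[[10,4,0],[0.001,0.004,0.002],0.3],[[7,3,0],[0,0,0],0.3],[[0,0,0],[0,0,0],0.3],[[0,0,15],[0,0,0],0.3],[[0,0,20],[0,0,0],0.3],[[0,0,20],[0,0,0],0.3],[[0,0,18],[0,0,0],0.3],[[0,0,12],[0,0,0],0.3],[[0,0,5],[0,0,0],0.3],[[0,0,0],[0,0,0],0.3],[[0,0,0],[0,0,0],0.3],[[0,0,0],[0,0,0],0.3]]'
python3 -c "
from h import *
go(.63,.0082,.0277)"
```

```text
t: 37.4
tool_pos: [0.6328, 0.0074, 0.0385]
tool_rot: [3.138, -0.132, 0.007]
contact_force: [1.5, 0.8, -2.7]
opening: 0.0358
grip_force: 50.0
pos [0.6328 0.0074 0.0385] turn [ 0.0003 -0.0045 -0.0002] shift after turn mm [-2.9 -0.5 10.8] F [ 1.5  0.8 -2.7] open 0.0358 grip 50.0 t 37.4
```

```bash
python3 -m pendant '[[[-2,0,4],[0,-0.004,0],0.3],[[0,0,4],[0,0,0],0.3],[[0,0,2],[0,0,0],0.3],[[0,0,1],[0,0,0],0.3],[[0,0,0],[0,0,0],0.3],[[0,0,0],[0,0,0],0.3]]'
python3 -c "
from h import *
go(.63,.0082,.0277)"
```

```text
t: 37.9
tool_pos: [0.6299, 0.0077, 0.0278]
tool_rot: [3.139, -0.132, -0.004]
contact_force: [-4.3, -0.3, 5.5]
opening: 0.0356
grip_force: 50.8
pos [0.6299 0.0077 0.0278] turn [ 0.0003  0.0023 -0.0001] shift after turn mm [ 0.  -0.5  0.1] F [-4.3 -0.3  5.5] open 0.0356 grip 50.8 t 37.9
```

```bash
python3 -m pendant '[[[0,0,0],[0,0,0],0.6],[[0,0,0],[0,0,0],1],[[0,0,0],[0,0,0],1],[[0,0,0],[0,0,0],1],[[0,0,-10],[0,0,0],1],[[0,0,-25],[0,0,0],1],[[0,0,-30],[0,0,0],1],[[0,0,-30],[0,0,0],1],[[0,0,-10],[0,0,0],1],[[-10,-9,0],[0,0,0],1],[[-20,-18,0],[0,0,0],1],[[-24,-22,0],[0,0,0],1]]'
python3 -m pendant '[[[-24,-22,0],[0,0,0],1],[[-24,-22,0],[0,0,0],1],[[-24,-22,0],[0,0,0],1],[[-24,-22,0],[0,0,0],1],[[-24,-22,0],[0,0,0],1],[[-24,-22,0],[0,0,0],1],[[-24,-22,0],[0,0,0],1],[[-24,-22,0],[0,0,0],1],[[-18,-18,0],[0,0,0],1],[[-10,-12,0],[0,0,0],1],[[0,0,0],[0,0,0],1],[[0,0,0],[0,0,0],1]]'
python3 -c "
from h import *
go(.3745,.2882,.0125)"
```

```text
t: 38.9
tool_pos: [0.5789, 0.0612, 0.1298]
tool_rot: [3.139, -0.136, -0.006]
contact_force: [-0.2, 0.5, 0.2]
opening: 0.0851
grip_force: 0.0
t: 39.9
tool_pos: [0.3765, 0.2848, 0.1298]
tool_rot: [3.137, -0.129, -0.007]
contact_force: [0.4, -0.4, 0.3]
opening: 0.0854
grip_force: 0.0
pos [0.3765 0.2848 0.1298] turn [0.002  0.0043 0.002 ] shift after turn mm [ -2.3  -3.2 117.3] F [ 0.4 -0.4  0.3] open 0.0854 grip 0.0 t 39.9
```

```bash
python3 -m pendant '[[[-2,-3,10],[0.002,0.003,0.002],1],[[0,0,25],[0,0,0],1],[[0,0,25],[0,0,0],1],[[0,0,20],[0,0,0],1],[[0,0,15],[0,0,0],1],[[0,0,10],[0,0,0],1],[[0,0,5],[0,0,0],1],[[0,0,0],[0,0,0],1],[[0,0,0],[0,0,0],1],[[0,0,0],[0,0,0],1]]'
python3 -c "
from h import *
go(.3745,.2882,.0125)"
```

```text
t: 40.73
tool_pos: [0.3776, 0.2885, 0.0227]
tool_rot: [-3.136, 0.136, -0.004]
contact_force: [0.5, -1.2, -0.0]
opening: 0.0854
grip_force: 0.0
pos [0.3776 0.2885 0.0227] turn [-0.0029 -0.0027 -0.0026] shift after turn mm [-3.1  0.6 10.2] F [ 0.5 -1.2 -0. ] open 0.0854 grip 0.0 t 40.73
```

```bash
python3 -m pendant '[[[-3,0,6],[-0.002,-0.002,-0.002],1],[[0,0,3],[0,0,0],1],[[0,0,0],[0,0,0],1],[[0,0,0],[0,0,0],1]]'
python3 -c "
from h import *
go(.3745,.2882,.0125)"
python3 -m pendant '[[[0,0,0],[0,0,0],0.8],[[0,0,0],[0,0,0],0.62],[[0,0,0],[0,0,0],0.5],[[0,0,0],[0,0,0],0.45],[[0,0,0],[0,0,0],0.45],[[0,0,0],[0,0,0],0.45],[[0,0,0],[0,0,0],0.45],[[0,0,0],[0,0,0],0.45]]' 40
python3 -c "
from h import *
go(.4882,.0831,.0125)"
```

```text
t: 41.07
tool_pos: [0.3734, 0.2884, 0.0124]
tool_rot: [3.138, -0.132, -0.002]
contact_force: [-0.1, 0.2, 0.9]
opening: 0.0852
grip_force: 0.0
pos [0.3734 0.2884 0.0124] turn [0.0004 0.0013 0.    ] shift after turn mm [ 1.1  0.1 -0.1] F [-0.1  0.2  0.9] open 0.0852 grip 0.0 t 41.07
t: 41.73
tool_pos: [0.3742, 0.2887, 0.0133]
tool_rot: [-3.138, 0.132, 0.0]
contact_force: [-0.4, 0.1, 5.6]
opening: 0.0471
grip_force: 41.4
pos [0.3742 0.2887 0.0133] turn [-0.0004  0.0002 -0.0002] shift after turn mm [130.9 195.3   0.8] F [-0.4  0.1  5.6] open 0.0471 grip 41.4 t 41.73
```

```bash
python3 -m pendant '[[[0,0,-3],[0,0,0],0.45],[[0,0,-6],[0,0,0],0.45],[[0,0,-12],[0,0,0],0.45],[[0,0,-20],[0,0,0],0.45],[[0,0,-20],[0,0,0],0.45],[[0,0,-9],[0,0,0],0.45],[[8,12,0],[0,0,0],0.45],[[16,24,0],[0,0,0],0.45],[[20,30,0],[0,0,0],0.45],[[20,30,0],[0,0,0],0.45],[[20,30,0],[0,0,0],0.45],[[18,28,0],[0,0,0],0.45]]'
python3 -m pendant '[[[16,24,0],[0,0,0],0.45],[[13,17,0],[0,0,0],0.45],[[0,0,0],[0,0,0],0.45],[[0,0,0],[0,0,0],0.45],[[0,0,15],[0,0,0],0.45],[[0,0,20],[0,0,0],0.45],[[0,0,15],[0,0,0],0.45],[[0,0,10],[0,0,0],0.45],[[0,0,0],[0,0,0],0.45],[[0,0,0],[0,0,0],0.45],[[0,0,0],[0,0,0],0.45]]'
python3 -c "
from h import *
go(.4882,.0831,.0133)"
```

```text
t: 42.73
tool_pos: [0.4628, 0.1246, 0.0823]
tool_rot: [3.138, -0.132, -0.002]
contact_force: [1.3, -0.5, -0.3]
opening: 0.0474
grip_force: 41.2
t: 43.65
tool_pos: [0.4883, 0.0836, 0.0233]
tool_rot: [3.139, -0.131, 0.0]
contact_force: [0.5, -0.2, 0.4]
opening: 0.0475
grip_force: 41.3
pos [0.4883 0.0836 0.0233] turn [ 0.0001 -0.0002  0.0006] shift after turn mm [-0.1  0.5 10. ] F [ 0.5 -0.2  0.4] open 0.0475 grip 41.3 t 43.65
```

```bash
python3 -m pendant '[[[0,0,6],[0,0,0],0.45],[[0,0,4],[0,0,0],0.45],[[0,0,0],[0,0,0],0.45],[[0,0,0],[0,0,0],0.45],[[0,0,0],[0,0,0],0.45],[[0,0,0],[0,0,0],0.6],[[0,0,0],[0,0,0],1],[[0,0,0],[0,0,0],1],[[0,0,0],[0,0,0],1],[[0,0,-10],[0,0,0],1],[[0,0,-25],[0,0,0],1],[[0,0,-35],[0,0,0],1]]'
python3 -m pendant '[[[0,0,-35],[0,0,0],1],[[0,0,-35],[0,0,0],1],[[0,0,-35],[0,0,0],1],[[0,0,-35],[0,0,0],1],[[0,0,-30],[0,0,0],1],[[0,0,-25],[0,0,0],1],[[3,-20,0],[0,0,0],1],[[4,-30,0],[0,0,0],1],[[4,-30,0],[0,0,0],1],[[4,-30,0],[0,0,0],1],[[4,-30,0],[0,0,0],1],[[4,-30,0],[0,0,0],1]]'
python3 -m pendant '[[[4,-20,0],[0,0,0],1],[[0,-10,0],[0,0,0],1],[[0,0,0],[0,0,0],1],[[0,0,0],[0,0,0],1],[[0,0,0],[0,0,0],1]]'
python3 -c "
from h import *
go(.5325,.2814,.1785)"
```

```text
t: 44.65
tool_pos: [0.4849, 0.083, 0.0805]
tool_rot: [3.138, -0.132, -0.013]
contact_force: [-0.3, 0.4, -0.5]
opening: 0.0853
grip_force: 0.0
t: 45.65
tool_pos: [0.5252, 0.252, 0.2781]
tool_rot: [3.139, -0.132, -0.001]
contact_force: [1.2, -1.2, 0.1]
opening: 0.0854
grip_force: 0.0
t: 46.07
tool_pos: [0.5317, 0.2791, 0.2776]
tool_rot: [3.138, -0.134, -0.002]
contact_force: [-0.1, -0.1, -0.6]
opening: 0.0854
grip_force: 0.0
pos [0.5317 0.2791 0.2776] turn [ 0.0008  0.001  -0.0011] shift after turn mm [ 0.6 -2.4 99.1] F [-0.1 -0.1 -0.6] open 0.0854 grip 0.0 t 46.07
```

```bash
python3 -m pendant '[[[0,-2,12],[0,0,0],1],[[0,0,25],[0,0,0],1],[[0,0,25],[0,0,0],1],[[0,0,20],[0,0,0],1],[[0,0,12],[0,0,0],1],[[0,0,5],[0,0,0],1],[[0,0,0],[0,0,0],1],[[0,0,0],[0,0,0],1],[[0,0,0],[0,0,0],1]]'
python3 -c "
from h import *
go(.5325,.2814,.1785)"
python3 -m pendant '[[[0,0,0],[0,0,0],0.6],[[0,0,0],[0,0,0],0.4],[[0,0,0],[0,0,0],0.3],[[0,0,0],[0,0,0],0.3],[[0,0,0],[0,0,0],0.3],[[0,0,0],[0,0,0],0.3],[[0,0,0],[0,0,0],0.3],[[0,0,0],[0,0,0],0.3]]' 50
python3 -c "
from h import *
go(.4794,-.0389,.1785)"
```

```text
t: 46.82
tool_pos: [0.5329, 0.2824, 0.1803]
tool_rot: [-3.138, 0.133, -0.003]
contact_force: [-0.1, 0.0, 0.9]
opening: 0.085
grip_force: 0.0
pos [0.5329 0.2824 0.1803] turn [-0.001  -0.0017 -0.0005] shift after turn mm [-0.3  1.   1.8] F [-0.1  0.   0.9] open 0.085 grip 0.0 t 46.82
t: 47.48
tool_pos: [0.5323, 0.2821, 0.1793]
tool_rot: [3.139, -0.132, 0.0]
contact_force: [-0.4, -1.5, 5.0]
opening: 0.04
grip_force: 50.8
pos [0.5323 0.2821 0.1793] turn [ 0.0002 -0.0002 -0.0002] shift after turn mm [-25.8 324.3   0.8] F [-0.4 -1.5  5. ] open 0.04 grip 50.8 t 47.48
```

```bash
python3 -m pendant '[[[0,0,-8],[0,0,0],0.3],[[0,0,-15],[0,0,0],0.3],[[0,0,-20],[0,0,0],0.3],[[0,0,-20],[0,0,0],0.3],[[0,0,-20],[0,0,0],0.3],[[0,0,-14],[0,0,0],0.3],[[0,8,0],[0,0,0],0.3],[[-2,16,0],[0,0,0],0.3],[[-2,25,0],[0,0,0],0.3],[[-3,30,0],[0,0,0],0.3],[[-3,30,0],[0,0,0],0.3],[[-3,30,0],[0,0,0],0.3]]'
python3 -m pendant '[[[-3,30,0],[0,0,0],0.3],[[-3,30,0],[0,0,0],0.3],[[-3,30,0],[0,0,0],0.3],[[-2,30,0],[0,0,0],0.3],[[-2,25,0],[0,0,0],0.3],[[0,20,0],[0,0,0],0.3],[[0,14,0],[0,0,0],0.3],[[0,6,0],[0,0,0],0.3],[[0,0,0],[0,0,0],0.3],[[0,0,0],[0,0,0],0.3],[[0,0,0],[0,0,0],0.3]]'
python3 -c "
from h import *
go(.4794,-.0389,.1793)"
```

```text
t: 48.48
tool_pos: [0.5053, 0.1423, 0.2724]
tool_rot: [3.137, -0.132, -0.009]
contact_force: [0.0, -1.3, -2.9]
opening: 0.0395
grip_force: 51.2
t: 49.4
tool_pos: [0.4784, -0.0379, 0.2747]
tool_rot: [-3.138, 0.131, 0.004]
contact_force: [0.1, 0.8, -3.3]
opening: 0.0392
grip_force: 51.4
pos [ 0.4784 -0.0379  0.2747] turn [-0.0004  0.0024  0.0004] shift after turn mm [ 1.1  0.9 95.4] F [ 0.1  0.8 -3.3] open 0.0392 grip 51.4 t 49.4
```

```bash
python3 -m pendant '[[[1,1,15],[0,0,0],0.3],[[0,0,20],[0,0,0],0.3],[[0,0,20],[0,0,0],0.3],[[0,0,20],[0,0,0],0.3],[[0,0,10],[0,0,0],0.3],[[0,0,3],[0,0,0],0.3],[[0,0,0],[0,0,0],0.3],[[0,0,0],[0,0,0],0.3],[[0,0,0],[0,0,0],0.3]]'
python3 -c "
from h import *
go(.4794,-.0389,.1793)"
```

```text
t: 50.15
tool_pos: [0.4807, -0.0397, 0.1893]
tool_rot: [3.138, -0.132, 0.003]
contact_force: [0.5, 0.9, -2.7]
opening: 0.0396
grip_force: 51.3
pos [ 0.4807 -0.0397  0.1893] turn [ 0.0007 -0.0018  0.0002] shift after turn mm [-1.3 -0.6 10. ] F [ 0.5  0.9 -2.7] open 0.0396 grip 51.3 t 50.15
```

```bash
python3 -m pendant '[[[-1,0,5],[0,0,0],0.3],[[0,0,3],[0,0,0],0.3],[[0,0,2],[0,0,0],0.3],[[0,0,0],[0,0,0],0.3],[[0,0,0],[0,0,0],0.3],[[0,0,0],[0,0,0],0.3]]'
python3 -c "
from h import *
go(.4794,-.0389,.1793)"
python3 -m pendant '[[[0,0,0],[0,0,0],0.6],[[0,0,0],[0,0,0],1],[[0,0,0],[0,0,0],1],[[0,0,0],[0,0,0],1],[[0,0,-10],[0,0,0],1],[[0,0,-25],[0,0,0],1],[[0,0,-35],[0,0,0],1],[[0,0,-35],[0,0,0],1],[[0,0,-10],[0,0,0],1],[[-15,20,0],[0,0,0],1],[[-20,30,0],[0,0,0],1],[[-20,35,0],[0,0,0],1]]'
python3 -m pendant '[[[-10,38,0],[0,0,0],1],[[-10,38,0],[0,0,0],1],[[0,38,0],[0,0,0],1],[[0,38,0],[0,0,0],1],[[0,38,0],[0,0,0],1],[[0,38,0],[0,0,0],1],[[0,38,0],[0,0,0],1],[[0,38,0],[0,0,0],1],[[0,38,0],[0,0,0],1],[[0,20,0],[0,0,0],1],[[0,0,0],[0,0,0],1],[[0,0,0],[0,0,0],1]]'
python3 -c "
from h import *
cv2.imwrite('pics/fs.png',optics.get_image('scene')[:,:,::-1]);cv2.imwrite('pics/ft.png',optics.get_image('top')[:,:,::-1])
t=cv2.imread('pics/ft.png');t0=cv2.imread('pics/top0.png')
cv2.imwrite('pics/fin.png',np.hstack([t0[130:260,225:355],t[130:260,225:355]]).repeat(3,0).repeat(3,1))"
```

```text
t: 50.65
tool_pos: [0.4796, -0.0398, 0.1792]
tool_rot: [3.138, -0.132, 0.002]
contact_force: [0.3, -0.6, 5.5]
opening: 0.0393
grip_force: 51.9
pos [ 0.4796 -0.0398  0.1792] turn [ 0.0007 -0.0016 -0.0003] shift after turn mm [-0.2 -0.9 -0.1] F [ 0.3 -0.6  5.5] open 0.0393 grip 51.9 t 50.65
t: 51.65
tool_pos: [0.4164, -0.1194, 0.2934]
tool_rot: [3.139, -0.126, 0.0]
contact_force: [0.3, -0.9, 0.7]
opening: 0.0854
grip_force: 0.0
t: 52.65
tool_pos: [0.366, -0.4792, 0.2922]
tool_rot: [-3.137, 0.135, 0.003]
contact_force: [-0.1, 0.2, -0.1]
opening: 0.0852
grip_force: 0.0
```

View pics/fin.png

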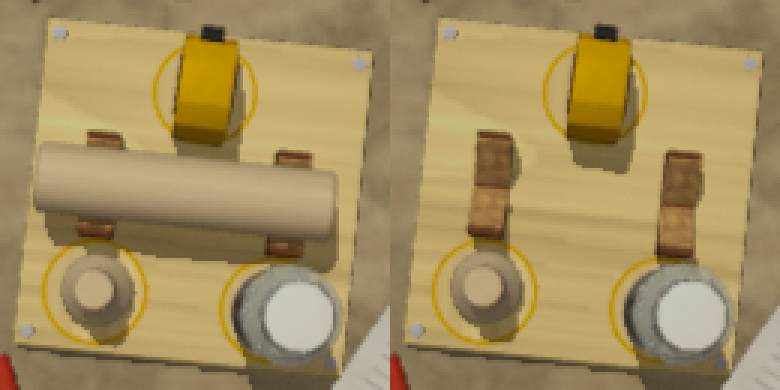

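All three are back within about 2 px (3x scale) of where they started: knob (97,290) now (484,287) minus 390, cap (299,315) now (691,315) minus 390, and tape (205,90) now (600,90) minus 390. I'm handing in.

```bash
python3 -c "
from station import ctrl
print(ctrl.finish_job())"
```

```text
the job is handed in; nothing more can be done
None
```

I handed the job in at about 53 s: the blank lies in the blue cradle, about 2 mm from its centre by my camera measurement, and the tape, bottle and knob stand upright on the rack within about 2 mm of where they started; I got no verdict back.

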